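# Centre-mark the turning blanks and rack them on the drying rail

### The job

Lay every wax-ended wooden blank lengthwise in a lane of the white sloping jig, one to a lane, and let each slide down snugly into its locating corner (against the end stop and its side fence). With all of them seated and let go, swing the red-knobbed lever fully over (away from the robot) to punch their centre marks, then fully back. Finally rest each blank crosswise on top of the narrow dark drying rail, centred so that both waxed ends hang clear, and disturb nothing else on the bench.

Things in the scene. Friction and masses are not known exactly. Their poses are not given: they have to be found in the camera images.
- blank_red: square wooden turning blank, 100 mm long (its x axis) by 36 by 36 mm, about 0.09 kg, both ends dipped in red wax. Origin at the centre of the block; all four long faces and both ends are alike. Three or all four of the blanks are there. It starts lying on the bench; it may be knocked aside.
- blank_blue: square wooden turning blank, 100 mm long (its x axis) by 36 by 36 mm, about 0.09 kg, both ends dipped in blue wax. Origin at the centre of the block; all four long faces and both ends are alike. Three or all four of the blanks are there. It starts lying on the bench; it may be knocked aside.
- blank_green: square wooden turning blank, 100 mm long (its x axis) by 36 by 36 mm, about 0.09 kg, both ends dipped in green wax. Origin at the centre of the block; all four long faces and both ends are alike. Three or all four of the blanks are there. It starts lying on the bench; it may be knocked aside.
- blank_yellow: square wooden turning blank, 100 mm long (its x axis) by 36 by 36 mm, about 0.09 kg, both ends dipped in yellow wax. Origin at the centre of the block; all four long faces and both ends are alike. Three or all four of the blanks are there. It starts lying on the bench; it may be knocked aside.
- plate: white, slippery (friction about 0.12), fixed sloping plate of the jig. Origin on its top surface between the two middle lanes; x uphill along the lanes (away from the robot, rising 20 degrees), y across to the left (rising 14 degrees), z its upward normal. Surface x -175..+130, y -160..+160 mm. Aluminium end stop 30 mm high at the low end, face at x = -120 mm.
- seat1 (a point): centre of a blank seated in the corner of lane 1, the rightmost (plate frame: x -70, y -120, z 18 mm; long axis along plate x, either way round). Each lane has a fence 8 mm high and 10 mm thick on its right (-y) side, face 18 mm from the seat's centre, running from the stop to plate x +115 mm; 34 mm gap from a seated blank to the next fence.
- seat2 (a point): the same for lane 2 (plate x -70, y -40, z 18 mm). A blank let go on the plate 50 to 90 mm uphill of a seat and up to 8 mm left of its fence slides down and seats by itself within about a second.
- seat3 (a point): the same for lane 3 (plate x -70, y +40, z 18 mm). Behind the end stop lies a blue punch bar whose four pins move with the lever.
- seat4 (a point): the same for lane 4, the leftmost (plate x -70, y +120, z 18 mm).
- lever (a joint): angle in rad of the marking lever on the blue block at the right (low) side of the jig: 0 is back (leaning to the robot, -x of the jig), 1.0 is fully over (leaning away, +x). It starts near 0, stays where it is left, and a push of 1 to 2 N at the knob moves it. A 10 mm rod with a red ball of 26 mm diameter; 80 mm from pivot to ball centre; the blue block is 70 by 50 by 25 mm with the pivot 22 mm above its underside.
- lever_tip (a point): centre of the lever's red ball; at lever = 0.5 it is straight above the pivot, 80 mm from it; at 0 and 1.0 it is 38 mm before and behind the pivot and 10 mm lower than at 0.5.
- jig: level wooden base board of the jig, fixed, 320 by 450 by 15 mm, carries plate and lever. Its origin is at its underside, 130 mm vertically below the plate's origin. Its x axis is the level direction of the lanes, z up; the lever swings in its x-z plane.
- rail: fixed dark wooden rail on the bench: 28 mm wide (x), 300 mm long (y), 45 mm high (z up). Origin at the centre of its underside; a blank resting on it has its centre 63 mm above the origin, with its long axis along the rail's x.
- screw_jar: clear jar with blue lid, 76 mm diameter, 100 mm high: leave alone. Origin at the centre of its underside.
- glue: white glue bottle, 60 mm diameter, 170 mm high: leave alone. Origin at the centre of its underside.
- hammer: hammer lying on the right beyond the blanks: leave alone.
- screwdriver: screwdriver lying beyond the rail: leave alone.
- tape_measure: yellow tape measure, 70 by 40 by 65 mm, beyond the gap between rail and jig: leave alone.
Mind the look-alikes: they are no part of the job. Leave any orange or purple look-alike of the blank_blue alone.

How it is judged (in metres and radians):
On the way, in this order (a step that is already met when the one before it is completed fails the run):
1. every blank present lies let go in a locating corner of the jig, with the lever still back (x of blank_red in the frame of plate between -0.074 and -0.066 m and z of blank_red in the frame of plate between 0.014 and 0.022 m and (y of blank_red in the frame of plate between -0.124 and -0.116 m or y of blank_red in the frame of plate between -0.044 and -0.036 m or y of blank_red in the frame of plate between 0.036 and 0.044 m or y of blank_red in the frame of plate between 0.116 and 0.124 m) and angle between the x axis of each of blank_red, blank_blue, blank_green, blank_yellow and the x axis of plate, either way round below 0.06 rad and contact force between the fingers and blank_red below 0.05 N and x of blank_blue in the frame of plate between -0.074 and -0.066 m and z of blank_blue in the frame of plate between 0.014 and 0.022 m and (y of blank_blue in the frame of plate between -0.124 and -0.116 m or y of blank_blue in the frame of plate between -0.044 and -0.036 m or y of blank_blue in the frame of plate between 0.036 and 0.044 m or y of blank_blue in the frame of plate between 0.116 and 0.124 m) and contact force between the fingers and blank_blue below 0.05 N and x of blank_green in the frame of plate between -0.074 and -0.066 m and z of blank_green in the frame of plate between 0.014 and 0.022 m and (y of blank_green in the frame of plate between -0.124 and -0.116 m or y of blank_green in the frame of plate between -0.044 and -0.036 m or y of blank_green in the frame of plate between 0.036 and 0.044 m or y of blank_green in the frame of plate between 0.116 and 0.124 m) and contact force between the fingers and blank_green below 0.05 N and x of blank_yellow in the frame of plate between -0.074 and -0.066 m and z of blank_yellow in the frame of plate between 0.014 and 0.022 m and (y of blank_yellow in the frame of plate between -0.124 and -0.116 m or y of blank_yellow in the frame of plate between -0.044 and -0.036 m or y of blank_yellow in the frame of plate between 0.036 and 0.044 m or y of blank_yellow in the frame of plate between 0.116 and 0.124 m) and contact force between the fingers and blank_yellow below 0.05 N and value of joint lever below 0.5 rad), for 0.2 s.
2. the lever is fully over while every blank is seated in its corner (x of blank_red in the frame of plate between -0.074 and -0.066 m and z of blank_red in the frame of plate between 0.014 and 0.022 m and (y of blank_red in the frame of plate between -0.124 and -0.116 m or y of blank_red in the frame of plate between -0.044 and -0.036 m or y of blank_red in the frame of plate between 0.036 and 0.044 m or y of blank_red in the frame of plate between 0.116 and 0.124 m) and angle between the x axis of each of blank_red, blank_blue, blank_green, blank_yellow and the x axis of plate, either way round below 0.06 rad and contact force between the fingers and blank_red below 0.05 N and x of blank_blue in the frame of plate between -0.074 and -0.066 m and z of blank_blue in the frame of plate between 0.014 and 0.022 m and (y of blank_blue in the frame of plate between -0.124 and -0.116 m or y of blank_blue in the frame of plate between -0.044 and -0.036 m or y of blank_blue in the frame of plate between 0.036 and 0.044 m or y of blank_blue in the frame of plate between 0.116 and 0.124 m) and contact force between the fingers and blank_blue below 0.05 N and x of blank_green in the frame of plate between -0.074 and -0.066 m and z of blank_green in the frame of plate between 0.014 and 0.022 m and (y of blank_green in the frame of plate between -0.124 and -0.116 m or y of blank_green in the frame of plate between -0.044 and -0.036 m or y of blank_green in the frame of plate between 0.036 and 0.044 m or y of blank_green in the frame of plate between 0.116 and 0.124 m) and contact force between the fingers and blank_green below 0.05 N and x of blank_yellow in the frame of plate between -0.074 and -0.066 m and z of blank_yellow in the frame of plate between 0.014 and 0.022 m and (y of blank_yellow in the frame of plate between -0.124 and -0.116 m or y of blank_yellow in the frame of plate between -0.044 and -0.036 m or y of blank_yellow in the frame of plate between 0.036 and 0.044 m or y of blank_yellow in the frame of plate between 0.116 and 0.124 m) and contact force between the fingers and blank_yellow below 0.05 N and value of joint lever above 0.88 rad), for 0.1 s.
3. the lever is back again (value of joint lever below 0.2 rad), for 0.1 s.
At the end, for the whole second after the job is handed in: every blank present rests at rest on top of the rail, its long axis across the rail within 0.2 rad, its centre within 11 mm of the rail's centre line and within 150 mm of the rail's middle; the lever is back (below 0.25 rad) (x of blank_red in the frame of rail between -0.011 and 0.011 m and y of blank_red in the frame of rail between -0.15 and 0.15 m and z of blank_red in the frame of rail between 0.059 and 0.067 m and angle between the x axis of each of blank_red, blank_blue, blank_green, blank_yellow and the x axis of rail, either way round below 0.2 rad and linear speed of each of blank_red, blank_blue, blank_green, blank_yellow below 0.02 m/s and x of blank_blue in the frame of rail between -0.011 and 0.011 m and y of blank_blue in the frame of rail between -0.15 and 0.15 m and z of blank_blue in the frame of rail between 0.059 and 0.067 m and x of blank_green in the frame of rail between -0.011 and 0.011 m and y of blank_green in the frame of rail between -0.15 and 0.15 m and z of blank_green in the frame of rail between 0.059 and 0.067 m and x of blank_yellow in the frame of rail between -0.011 and 0.011 m and y of blank_yellow in the frame of rail between -0.15 and 0.15 m and z of blank_yellow in the frame of rail between 0.059 and 0.067 m and value of joint lever below 0.25 rad); the robot touches nothing.
It fails at once if a bystander (hammer, screwdriver, jar, glue, tape measure) is shoved more than 50 mm (distance of any of hammer, screwdriver, screw_jar, glue, tape_measure from where it was at the start of the episode above 0.05 m).
It fails at once if the jar or the glue bottle is knocked over (angle between any of screw_jar, glue's own z axis and vertical above 0.5 rad).
Of blank_red, blank_blue, blank_green, blank_yellow only 3 to 4 are there at a start; the rules pass over those that are not, and their reading is None.
At some moment in a run one of blank_red, blank_blue, blank_green, blank_yellow may be knocked a few centimetres aside while the robot is not near it.
It also fails if it takes over 210 s, if anything falls off the work surface, if the arm or the gripper's body presses on something with over 40 N, if the wrist force passes 120 N, or if a joint passes its speed limit or range.

### The arm

A 6-joint arm with a two-finger parallel gripper is mounted at the origin on the work surface. World frame = base frame: x ahead of the robot, y to its left, z up, the work surface at z = 0. Lengths are in mm, angles in rad, forces in N, time in s.
With the tool pointing down it reaches from about 350 to 875 mm from the base axis. Payload 4.2 kg.
Tool frame: the origin (TCP) lies at the very end of the fingers, on their centre line; the grasp point (between the pads) lies 19 mm behind it; z points along the fingers, y is the line along which they close (so a half turn about z gives the same grasp; the last joint's range is limited). The gripper opens to 85 mm and grips with 20 to 120 N. Pads are 22 mm wide; open, the fingers measure 114 mm over their backs; the gripper's body (76 mm by 85 mm) begins 54 mm behind the grasp point. The pads swing forward as they close: fully open they stand 13 mm farther back than shut.
Start: joints at [1.415, 0.385, 0.008, 0, -1.194, -0.259], TCP at [251.846, 571.99, 231.312] pointing down, gripper open.
Joint ranges: [-3.14, 3.14], [-1.21, 2.06], [-1.07, 1.41], [-3.16, 2.05], [-2.99, -0.16], [-3.1, 3.1]. Speed limits (rad/s): [2.79, 2.79, 3.14, 3.14, 3.14, 3.14].

### API

Orientations are given as a unit quaternion [x, y, z, w].
In Python, from bench import arm, optics gives the robot as it stands. The module is installed in compiled form; this text tells all that it offers.
- The arm moves only by the tool step_arm, never from a script. Its argument "motion" is a list of rows, each an object with "dr": the turn, a rotation vector about the tool's x, y, z in units of 8 degrees (1.0 is 8 degrees), a list of three; "slide": the shift along the tool's x, y, z in mm, a list of three; "jaw": the finger opening in mm, from 0 to 85.4. A call has exactly 8 rows; each row is the pose to reach, as a shift and turn from the pose commanded when the call began, along the tool's axes at that moment; what a row does not reach only later rows make up. A row lasts 1/8 s, in which the tool goes at most 62.5 mm and 10.7 degrees, less where a joint would pass 70% of its speed; a pose out of reach is approached as far as the arm can. A call with a gripper value outside its range is refused whole. The fingers move at their own pace and stop on an object; the grip force is fixed at half the most. Time passes only in rows, so rows that repeat a pose let the fingers close, or fill a call up. It gives the time, the measured TCP pose, the force, the opening and the grip force at its end, in the units of the state.
- arm.read_state(): the state, without advancing time (a new reading comes with each control period).
- optics.get_image(name): name is "scene" or "top"; returns the picture (480x640x3 uint8, blue, green, red); there is no depth.
- optics.camera_info(name): a dict with "camera_matrix" (3x3 intrinsics, pixels), "k1" (the pictures are not rectified: a ray, as slopes to the right and down, at radius r is drawn at 1 + k1 r^2 times it, then the intrinsics apply), "view" (4x4, takes a point from world to camera coordinates). Camera axes: x right, y up, looking along -z (the intrinsics and any distortion apply to the point x, -y, -z); pixel columns grow to the right and rows downward; lengths in mm; the calibration is good to about 2 mm. A picture is of the moment at which its call begins. camera_info takes no time and is no camera call.
- arm.job_done(): hands the job in; it is judged then, once.
The state is a dict: "clock": time; "joints": joint angles; "joint_vel": joint speeds; "joint_efforts": joint torques, N m; "position": TCP position; "ee_rot": TCP orientation; "contact_force": force on the tool from outside, world axes, zero at the start; "wrist_torque": the same for the moment, N m; "gripper_width": finger opening in mm; "grasp_force": force on a finger pad.
Only numpy, scipy, OpenCV 4.12 (cv2) and the standard library are available. Lean on these libraries where they do the work, as an engineer would, in place of code of your own. Each camera call takes 0.05 s, during which the arm holds its last target. There are 200 camera calls.

## Working session

There is one attempt and no reset: what is moved stays moved. The work goes in short steps, Python scripts to look and compute and a tool call to move; the robot and the scene stay as the last step left them, time stands still between calls to the robot, and variables do not carry over. Pictures are saved under pics/ and viewed, at most 14 in all, crops included, and the job is handed in when it is done.

Besides the shell and the picture viewer there is one more tool, called after "Emit:" by a JSON object that holds its "method" and its "body". step_arm: Moves the arm, as the interface text tells. Its arguments: {"type":"object","properties":{"motion":{"type":"array","items":{"type":"object","properties":{"dr":{"type":"array","items":{"type":"number"}},"slide":{"type":"array","items":{"type":"number"}},"jaw":{"type":"number"}}}}},"required":["motion"]}

```bash
mkdir -p pics; python3 - <<'E'
from bench import arm, optics
import cv2
for n in("scene","top"):
    cv2.imwrite(f"pics/{n}0.png",optics.get_image(n)); i=optics.camera_info(n); print(n,i)
print(arm.read_state())
E
```

```text
scene {'camera_matrix': array([[446.0642452 ,   0.        , 310.38474879],
       [  0.        , 446.0642452 , 245.53050349],
       [  0.        ,   0.        ,   1.        ]]), 'k1': -0.11176220926805969, 'view': array([[-8.65992326e-01,  4.99945768e-01, -1.05603341e-02,
         5.07800508e+02],
       [-2.83869849e-01, -4.74106598e-01,  8.33451164e-01,
         2.90620191e+01],
       [ 4.11673659e-01,  7.24760072e-01,  5.52492205e-01,
        -1.25822807e+03],
       [ 0.00000000e+00,  0.00000000e+00,  0.00000000e+00,
         1.00000000e+00]])}
top {'camera_matrix': array([[601.58086618,   0.        , 319.4764795 ],
       [  0.        , 601.58086618, 241.6344264 ],
       [  0.        ,   0.        ,   1.        ]]), 'k1': -0.10252654374745698, 'view': array([[ 1.76487305e-02, -9.99807578e-01,  8.56320188e-03,
        -1.09078305e+02],
       [ 9.96278441e-01,  1.83078205e-02,  8.42264266e-02,
        -5.46044467e+02],
       [-8.43669931e-02,  7.04484392e-03,  9.96409846e-01,
        -1.53201649e+03],
       [ 0.00000000e+00,  0.00000000e+00,  0.00000000e+00,
         1.00000000e+00]])}
{'clock': 0.1, 'joints': array([ 1.41456081e+00,  3.85453667e-01,  6.78848906e-03, -4.51123236e-04,
       -1.19398261e+00, -2.58642058e-01]), 'joint_vel': array([-0.00092697, -0.00164821,  0.00416601,  0.00238613,  0.00075153,
        0.00054287]), 'joint_efforts': array([-7.29216517e-04, -3.93321705e+01,  1.88928151e+01,  4.19793606e+00,
       -2.62732741e-03,  1.24106890e-06]), 'position': array([251.67142405, 571.53327251, 230.35443683]), 'ee_rot': array([ 9.78544039e-01, -2.06035588e-01, -1.62005203e-04,  9.35247564e-04]), 'contact_force': array([-0.11927116,  0.00120559, -0.35685336]), 'wrist_torque': array([-0.03244614,  0.03047489,  0.0120864 ]), 'grasp_force': 0.0, 'gripper_width': 85.56499159088904}
```

View pics/scene0.png

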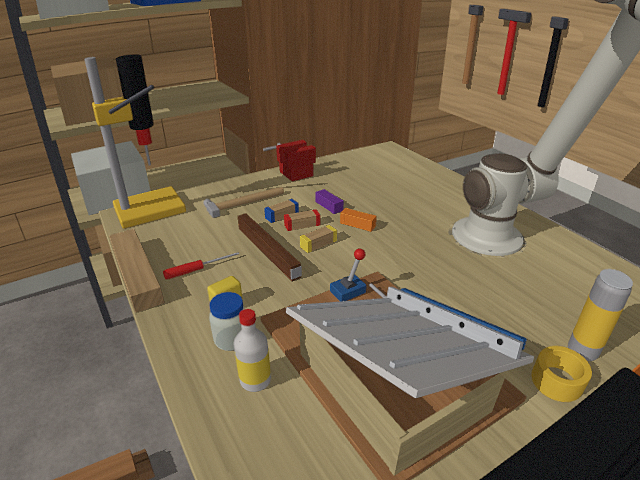

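View pics/top0.png

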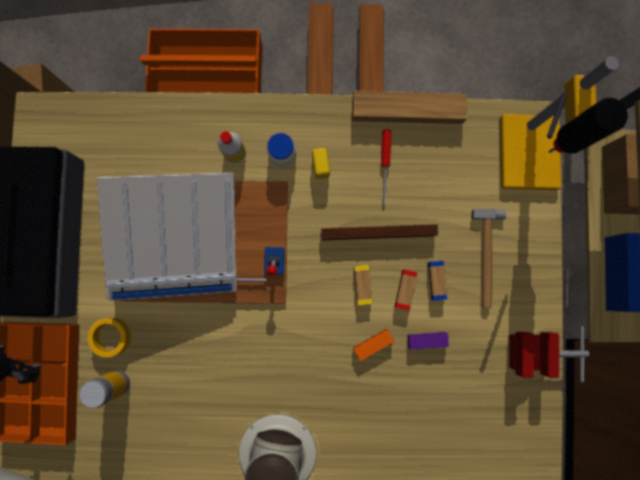

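The three blanks present are yellow (363,285), red (406,290) and blue (438,280) in the top view; green is absent, and the orange and purple look-alikes lie nearer the robot. Rail runs (322,234)–(437,230), and the jig is at left with its lever ball at (272,268).

```bash
cat > h.py <<'E'
import numpy as np, cv2
from scipy.spatial.transform import Rotation as R
from scipy.optimize import least_squares
from bench import arm, optics
C={n:optics.camera_info(n) for n in("scene","top")}
def proj(n,P):
    c=C[n];V=c["view"];p=np.atleast_2d(P)@V[:3,:3].T+V[:3,3]
    s=np.c_[p[:,0],-p[:,1]]/-p[:,2:]; s=s*(1+c["k1"]*(s**2).sum(1))[:,None]
    K=c["camera_matrix"]; return s*[K[0,0],K[1,1]]+K[:2,2]
def unproj(n,uv,z):
    return least_squares(lambda q:(proj(n,[*q,z])-uv).ravel(),[500,0],x_scale=100).x
E
python3 - <<'E'
import cv2
t=cv2.imread("pics/top0.png");s=cv2.imread("pics/scene0.png")
cv2.imwrite("pics/c1.png",cv2.resize(t[150:310,90:300],(788,600),interpolation=cv2.INTER_CUBIC))
cv2.imwrite("pics/c2.png",cv2.resize(s[240:400,270:540],None,fx=2.95,fy=2.95,interpolation=cv2.INTER_CUBIC))
cv2.imwrite("pics/c3.png",cv2.resize(t[210:370,310:460],None,fx=3.75,fy=3.75,interpolation=cv2.INTER_CUBIC))
E
```

```text
(no output)
```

View pics/c1.png

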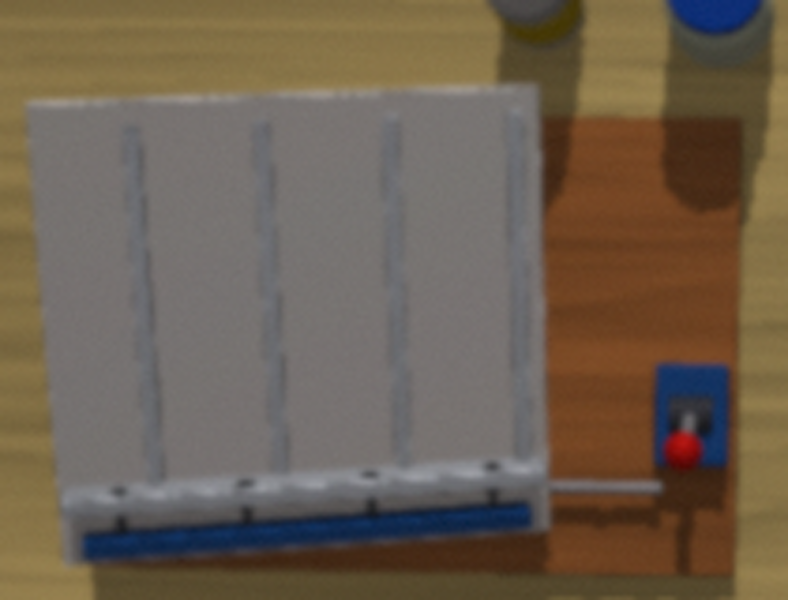

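View pics/c2.png

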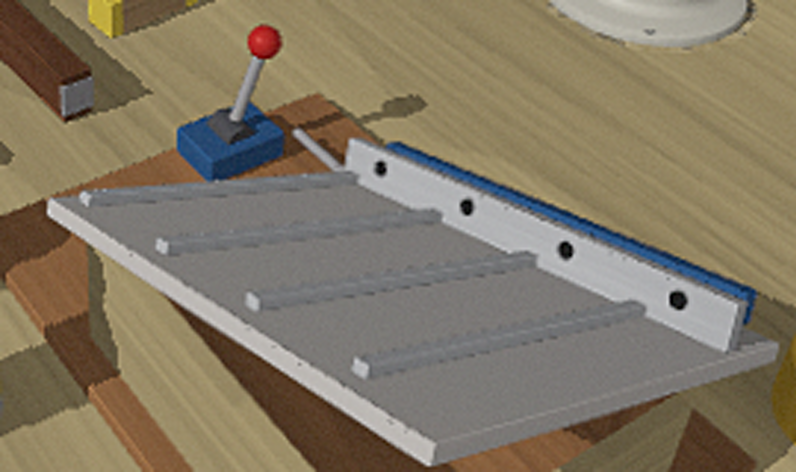

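View pics/c3.png

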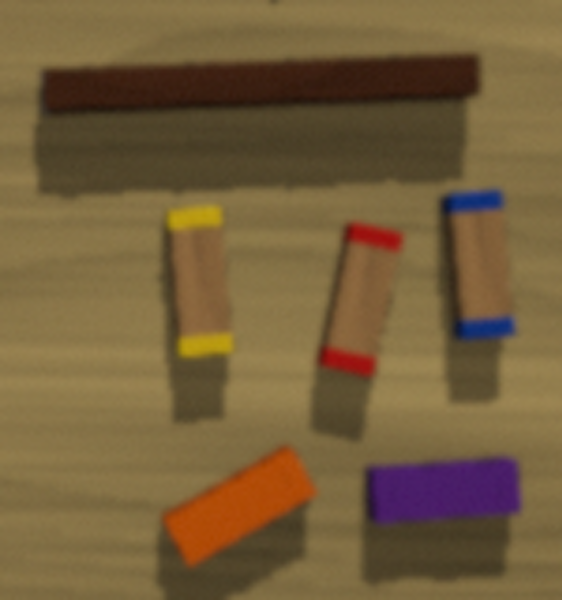

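```bash
cat > fit.py <<'E'
from h import *
T=lambda l,o,s:np.array(l)/s+o-0.0
top=T([[27,103],[538,85],[549,528],[65,563]],[90,150],3.752); tb=T([[742,117],[735,575]],[90,150],3.752)
sc=T([[50,203],[435,443],[775,347]],[270,240],2.95)
P=np.array([[130,160,0],[130,-160,0],[-175,-160,0],[-175,160,0]])
def RA(y,k): 
    b=R.from_euler('y',-20,degrees=True)*R.from_euler('x',14,degrees=True) if k==0 else R.from_euler('x',14,degrees=True)*R.from_euler('y',-20,degrees=True)
    return R.from_euler('z',y)*b
for k in(0,1):
    def f(q,w=1):
        r=RA(q[2],k); o=[q[0],q[1],130]
        W=r.apply(P)+o; B=R.from_euler('z',q[2]).apply([[160,-225,15],[-160,-225,15]])+[q[0]+q[3],q[1]+q[4],0]
        return np.r_[(proj("top",W)-top).ravel(),(proj("scene",W[[1,0,3]])-sc).ravel(),(proj("top",B)-tb).ravel()]
    s=least_squares(f,[535,240,0,0,0],x_scale=[100,100,.1,10,10]); print(k,s.x.round(3),np.round(s.fun,1))
c3=lambda l:T(l,[310,210],3.75)
for n,z,l in(("y",36,[[168,211],[220,207],[231,350],[180,355]]),("r",36,[[349,225],[402,237],[374,375],[322,363]]),("b",36,[[447,196],[501,190],[513,333],[460,338]]),("rail",45,[[43,72],[43,108],[478,95],[478,55]])):
    w=np.array([unproj("top",p,z) for p in c3(l)]); d=(w[0]+w[1]-w[2]-w[3])/2; print(n,w.mean(0).round(1),np.linalg.norm(d).round(1),np.degrees(np.arctan2(d[1],d[0])).round(1),w.round().tolist())
E
python3 fit.py
```

```text
0 [ 5.65104e+02  2.67227e+02  1.40000e-02 -2.13000e+01 -5.65920e+01] [-1.2  0.1 -0.3 -0.2  0.4  0.5 -0.3  0.9 -1.4 -3.2 -0.6  2.   0.9 -1.
 -0.4 -0.2  0.4  0.2]
1 [ 5.64984e+02  2.67583e+02  8.90000e-02 -3.81180e+01 -5.76160e+01] [-0.7 -0.8  0.2  0.6 -0.7  1.4 -1.6  0.6 -0.9 -2.2 -2.5  1.3  2.2 -1.7
 -5.1 -0.1  5.   0.1]
y [ 438.2 -212.9] 97.9 5.3 [[485.0, -191.0], [489.0, -226.0], [391.0, -235.0], [388.0, -200.0]]
r [ 426.9 -323.9] 96.0 -10.9 [[478.0, -315.0], [470.0, -351.0], [376.0, -333.0], [384.0, -297.0]]
b [ 452.5 -405.3] 97.7 5.3 [[499.0, -382.0], [504.0, -419.0], [406.0, -428.0], [402.0, -392.0]]
rail [ 573.7 -252.7] 298.2 93.1 [[578.0, -104.0], [553.0, -104.0], [568.0, -402.0], [595.0, -402.0]]
```

```bash
cat > fit2.py <<'E'
from fit import *
Y=np.array([-120,-40,40,120])
H=np.c_[Y*0-120,Y,Y*0+18]; F=np.c_[Y*0+115,Y-23,Y*0+4]; Ft=np.c_[Y*0+115,Y-23,Y*0+8]; Fb=np.c_[Y*0-119,Y-23,Y*0+8]
hs=T([[380,168],[467,207],[566,250],[678,300]],[270,240],2.95); fs=T([[87,199],[164,246],[253,300],[362,367]],[270,240],2.95)
ft=T([[515,110],[392,115],[262,124],[131,127]],[90,150],3.752)
def g(q):
    r=RA(q[2],0); o=q[[0,1,3]]; p=lambda n,X:proj(n,r.apply(X)+o)
    return np.r_[(p("top",P)-top).ravel(),(p("scene",P[[1,0,3]])-sc).ravel(),(p("scene",H)-hs).ravel(),(p("scene",F)-fs).ravel(),(p("top",Ft)-ft).ravel()]
s=least_squares(g,[565,267,0.01,130],x_scale=[100,100,.1,10],loss='soft_l1'); print(s.x.round(3));e=g(s.x).reshape(-1,2).round(1);print(e.tolist())
# lever ball: triangulate ball pixels
lt=T([[684,450]],[90,150],3.752);ls=T([[264,42]],[270,240],2.95)
print("ball",least_squares(lambda w:np.r_[(proj("top",w)-lt).ravel(),(proj("scene",w)-ls).ravel()],[480,20,110],x_scale=100).x.round(1))
b=least_squares(lambda w:np.r_[(proj("scene",[w[0],w[1],36])-(np.array([95,25])/2.95+[270,240])).ravel()],[500,0],x_scale=100)
lb=T([[657,363],[729,363],[727,468],[656,466]],[90,150],3.752); print("block",np.mean([unproj("top",p,40) for p in lb],0))
E
python3 fit2.py | tail -5
```

```text
rail [ 573.7 -252.7] 298.2 93.1 [[578.0, -104.0], [553.0, -104.0], [568.0, -402.0], [595.0, -402.0]]
[5.63284e+02 2.66756e+02 1.30000e-02 1.28135e+02]
[[-0.7, 1.0], [0.0, 0.8], [0.6, 1.3], [0.1, 1.5], [-0.5, -3.0], [-0.2, 2.0], [1.1, -0.7], [0.1, -0.8], [-0.2, -0.6], [-0.4, 0.1], [-0.3, 0.6], [-0.9, -1.0], [-1.0, -0.3], [-0.5, 1.0], [-1.0, 1.5], [-0.3, 1.0], [-1.1, 0.9], [-0.6, -0.2], [-0.5, 0.4]]
ball [468.6  15.5 110.3]
block [495.89962124  14.783586  ]
```

```bash
cat >> h.py <<'E'
import json,os
PO=np.array([563.9,266.9,129.5]); PR=R.from_euler('z',0.0135)*R.from_euler('y',-20,degrees=True)*R.from_euler('x',14,degrees=True)
FLIP=R.from_euler('x',180,degrees=True)
def down(yawdeg): return R.from_euler('z',yawdeg,degrees=True)*FLIP
def plate(x,y,z): return PR.apply([x,y,z])+PO, PR*FLIP
def cmd():
    if os.path.exists("cmd.json"):
        d=json.load(open("cmd.json")); return np.array(d[0]),R.from_quat(d[1])
    return np.array([251.846,571.99,231.312]),R.from_quat([.97854,-.20604,0,0])
def plan(targets):
    "prints slide and dr of each successive call, rounded; stores the last commanded pose"
    p,r=cmd()
    for t,tr in targets:
        s=np.round(r.inv().apply(np.array(t)-p)); d=np.round((r.inv()*tr).as_rotvec(degrees=True)/8,2)
        print("slide",s.astype(int).tolist(),"dr",d.tolist(),"->",np.round(t).tolist())
        p=p+r.apply(s); r=r*R.from_rotvec(d*8,degrees=True)
    json.dump([p.tolist(),r.as_quat().tolist()],open("cmd.json","w"))
def detect(img=None):
    img=optics.get_image("top") if img is None else img
    h=cv2.cvtColor(img,cv2.COLOR_BGR2HSV); out={}
    for n,(a,b) in dict(yellow=(22,32),red=(172,184),blue=(106,125)).items():
        H=h[...,0].astype(int); H=np.where((n=="red")&(H<10),H+180,H)
        m=((H>=a)&(H<=b)&(h[...,1]>185)&(h[...,2]>70)).astype(np.uint8)
        m[:200]=0;m[385:]=0;m[:,:300]=0;m[:,470:]=0
        k,_,st,c=cv2.connectedComponentsWithStats(m); i=[j for j in range(1,k) if st[j,4]>=12]
        i=sorted(i,key=lambda j:-st[j,4])[:2]
        if len(i)<2: out[n]=None;continue
        w=[unproj("top",c[j],36) for j in i]; w.sort(key=lambda q:-q[0]); d=w[0]-w[1]
        out[n]=[*np.round((w[0]+w[1])/2,1).tolist(),round(float(np.degrees(np.arctan2(d[1],d[0]))),1),round(float(np.linalg.norm(d)),1)]
    return out
E
python3 - <<'E'
from h import *
print(detect(cv2.imread("pics/top0.png")))
plan([([420,100,300],down(-10)),([438,-213,110],down(5.3)),([438,-213,8],down(5.3))])
E
```

```text
{'yellow': [438.6, -211.8, 5.3, 86.8], 'red': [428.6, -321.6, -11.9, 87.5], 'blue': [453.1, -404.2, 4.9, 87.5]}
slide [344, 364, -69] dr [-0.0, 0.0, -1.72] -> [420, 100, 300]
slide [72, 305, 190] dr [-0.0, 0.0, -1.92] -> [438, -213, 110]
slide [0, 0, 102] dr [-0.0, -0.0, 0.0] -> [438, -213, 8]
```

Emit:
{"method": "step_arm", "body": {"motion": [{"slide": [48, 51, -69], "dr": [0, 0, -0.2], "jaw": 85}, {"slide": [92, 97, -69], "dr": [0, 0, -0.5], "jaw": 85}, {"slide": [136, 143, -69], "dr": [0, 0, -0.8], "jaw": 85}, {"slide": [180, 190, -69], "dr": [0, 0, -1.1], "jaw": 85}, {"slide": [224, 236, -69], "dr": [0, 0, -1.4], "jaw": 85}, {"slide": [266, 281, -69], "dr": [0, 0, -1.72], "jaw": 85}, {"slide": [308, 325, -69], "dr": [0, 0, -1.72], "jaw": 85}, {"slide": [344, 364, -69], "dr": [0, 0, -1.72], "jaw": 85}]}}

```text
clock: 1.1
position: [412.9, 118.4, 300.3]
ee_rot: [0.996, -0.087, 0.0, -0.0]
contact_force: [0.3, 0.4, -0.3]
gripper_width: 85.3
grasp_force: 0.0
```

```bash
python3 - <<'E'
from h import *
for i in range(3): print(detect()); s=arm.read_state(); print(s["position"],s["joints"].round(2),s["joint_vel"].round(2)[0])
json.dump([s["position"].tolist(),s["ee_rot"].tolist()],open("cmd.json","w"))
plan([([438,-213,110],down(5.3)),([438,-213,8],down(5.3))])
E
```

```text
{'yellow': [438.7, -211.4, 5.8, 86.8], 'red': [428.6, -321.8, -11.8, 87.7], 'blue': [453.2, -404.1, 5.5, 87.3]}
[413.60996391 113.03638136 300.22388424] [ 0.65 -0.01 -0.31  0.   -1.27  0.74] 0.11
{'yellow': [438.7, -211.4, 5.8, 87.0], 'red': [428.6, -321.6, -11.6, 87.6], 'blue': [453.2, -404.0, 5.4, 87.3]}
[413.30737582 115.76232686 300.07628356] [ 0.65 -0.01 -0.31  0.   -1.26  0.73] 0.09
{'yellow': [438.7, -211.5, 5.5, 86.6], 'red': [428.5, -321.8, -11.8, 87.6], 'blue': [453.2, -404.1, 5.5, 87.3]}
[413.11438185 117.77947676 300.03260783] [ 0.66 -0.01 -0.31 -0.   -1.26  0.73] 0.07
slide [84, 321, 190] dr [0.0, 0.0, -1.96] -> [438, -213, 110]
slide [0, 0, 102] dr [0.0, 0.0, 0.0] -> [438, -213, 8]
```

Emit:
{"method": "step_arm", "body": {"motion": [{"slide": [84, 321, 190], "dr": [0, 0, -1.96], "jaw": 60}, {"slide": [84, 321, 190], "dr": [0, 0, -1.96], "jaw": 60}, {"slide": [84, 321, 190], "dr": [0, 0, -1.96], "jaw": 60}, {"slide": [84, 321, 190], "dr": [0, 0, -1.96], "jaw": 60}, {"slide": [84, 321, 190], "dr": [0, 0, -1.96], "jaw": 60}, {"slide": [84, 321, 190], "dr": [0, 0, -1.96], "jaw": 60}, {"slide": [84, 321, 190], "dr": [0, 0, -1.96], "jaw": 60}, {"slide": [84, 321, 190], "dr": [0, 0, -1.96], "jaw": 60}]}}

```text
clock: 2.25
position: [440.0, -209.9, 109.6]
ee_rot: [0.999, 0.049, -0.001, -0.0]
contact_force: [0.3, 0.6, 0.3]
gripper_width: 59.8
grasp_force: 0.0
```

Emit:
{"method": "step_arm", "body": {"motion": [{"slide": [0, 0, 30], "dr": [0, 0, 0], "jaw": 60}, {"slide": [0, 0, 65], "dr": [0, 0, 0], "jaw": 60}, {"slide": [0, 0, 90], "dr": [0, 0, 0], "jaw": 60}, {"slide": [0, 0, 102], "dr": [0, 0, 0], "jaw": 60}, {"slide": [0, 0, 102], "dr": [0, 0, 0], "jaw": 60}, {"slide": [0, 0, 102], "dr": [0, 0, 0], "jaw": 20}, {"slide": [0, 0, 102], "dr": [0, 0, 0], "jaw": 20}, {"slide": [0, 0, 102], "dr": [0, 0, 0], "jaw": 20}]}}

```text
clock: 3.25
position: [441.2, -210.3, 9.8]
ee_rot: [0.999, 0.05, 0.002, 0.0]
contact_force: [0.3, 2.7, 7.4]
gripper_width: 34.7
grasp_force: 61.6
```

```bash
cat >> h.py <<'E'
def sync():
    for _ in range(2): optics.get_image("top")
    s=arm.read_state(); json.dump([s["position"].tolist(),s["ee_rot"].tolist()],open("cmd.json","w"))
    print("sync",s["position"].round(1),R.from_quat(s["ee_rot"]).as_euler('zyx',degrees=True).round(1),s["gripper_width"].round(1)); return s
E
python3 - <<'E'
from h import *
sync()
plan([([470,0,300],down(3)),plate(0,-116,85),plate(0,-116,13),plate(0,-116,90)])
E
```

```text
Traceback (most recent call last):
  File "h.py", line 45, in sync
    print("sync",s["position"].round(1),R.from_quat(s["ee_rot"]).as_euler('zyx',degrees=True).round(1),s["gripper_width"].round(1)); return s
                                                                                                       ^^^^^^^^^^^^^^^^^^^^^^^^
AttributeError: 'float' object has no attribute 'round'
```

```bash
sed -i 's/s\["gripper_width"\].round(1))/round(s["gripper_width"],1))/' h.py
python3 - <<'E'
from h import *
sync()
plan([([470,0,300],down(3)),plate(0,-116,85),plate(0,-116,13),plate(0,-116,90)])
E
```

```text
sync [ 441.2 -210.3    9.8] [ -5.7   0.2 180. ] 35.2
slide [50, -206, -290] dr [0.01, -0.02, 0.34] -> [470, 0, 300]
slide [84, -129, 119] dr [1.68, 2.52, -0.03] -> [547.0, 134.0, 181.0]
slide [0, 0, 72] dr [-0.0, -0.0, -0.0] -> [571.0, 151.0, 115.0]
slide [0, 0, -77] dr [-0.0, -0.0, -0.0] -> [545.0, 132.0, 185.0]
```

Emit:
{"method": "step_arm", "body": {"motion": [{"slide": [0, 0, -55], "dr": [0, 0, 0], "jaw": 20}, {"slide": [0, 0, -110], "dr": [0, 0, 0], "jaw": 20}, {"slide": [10, -40, -150], "dr": [0, 0, 0.34], "jaw": 20}, {"slide": [20, -80, -190], "dr": [0, 0, 0.34], "jaw": 20}, {"slide": [30, -120, -230], "dr": [0, 0, 0.34], "jaw": 20}, {"slide": [40, -160, -265], "dr": [0, 0, 0.34], "jaw": 20}, {"slide": [50, -206, -290], "dr": [0.01, -0.02, 0.34], "jaw": 20}, {"slide": [50, -206, -290], "dr": [0.01, -0.02, 0.34], "jaw": 20}]}}

```text
clock: 4.45
position: [470.2, 2.0, 300.6]
ee_rot: [1.0, 0.028, 0.001, -0.002]
contact_force: [-0.6, -1.4, -1.7]
gripper_width: 35.0
grasp_force: 60.7
```

Emit:
{"method": "step_arm", "body": {"motion": [{"slide": [20, -30, 10], "dr": [0.4, 0.6, -0.03], "jaw": 20}, {"slide": [40, -60, 30], "dr": [0.8, 1.2, -0.03], "jaw": 20}, {"slide": [60, -90, 60], "dr": [1.2, 1.8, -0.03], "jaw": 20}, {"slide": [84, -129, 90], "dr": [1.68, 2.52, -0.03], "jaw": 20}, {"slide": [84, -129, 119], "dr": [1.68, 2.52, -0.03], "jaw": 20}, {"slide": [84, -129, 119], "dr": [1.68, 2.52, -0.03], "jaw": 20}, {"slide": [84, -129, 119], "dr": [1.68, 2.52, -0.03], "jaw": 20}, {"slide": [84, -129, 119], "dr": [1.68, 2.52, -0.03], "jaw": 20}]}}

```text
clock: 5.45
position: [547.0, 132.8, 180.9]
ee_rot: [0.977, 0.027, 0.172, -0.122]
contact_force: [-0.6, -0.4, -0.8]
gripper_width: 35.1
grasp_force: 60.6
```

Emit:
{"method": "step_arm", "body": {"motion": [{"slide": [0, 0, 15], "dr": [0, 0, 0], "jaw": 20}, {"slide": [0, 0, 30], "dr": [0, 0, 0], "jaw": 20}, {"slide": [0, 0, 45], "dr": [0, 0, 0], "jaw": 20}, {"slide": [0, 0, 58], "dr": [0, 0, 0], "jaw": 20}, {"slide": [0, 0, 66], "dr": [0, 0, 0], "jaw": 20}, {"slide": [0, 0, 70], "dr": [0, 0, 0], "jaw": 20}, {"slide": [0, 0, 72], "dr": [0, 0, 0], "jaw": 20}, {"slide": [0, 0, 72], "dr": [0, 0, 0], "jaw": 20}]}}

```text
clock: 6.45
position: [569.7, 150.8, 113.8]
ee_rot: [0.977, 0.027, 0.17, -0.122]
contact_force: [-0.6, 0.5, -0.7]
gripper_width: 35.1
grasp_force: 60.6
```

```bash
python3 - <<'E'
from h import *
s=optics.get_image("scene"); print(arm.read_state()["contact_force"],arm.read_state()["position"])
cv2.imwrite("pics/p1.png",cv2.resize(s[170:380,260:540],None,fx=2.8,fy=2.8,interpolation=cv2.INTER_CUBIC))
print(plate(0,-116,13)[0], detect())
E
```

```text
[-0.77656158  0.1374957  -0.52157118] [569.74279163 150.74433442 113.93751163]
[570.74531331 151.28258455 114.98259901] {'yellow': None, 'red': [428.6, -321.7, -11.7, 87.6], 'blue': [453.2, -403.9, 5.2, 87.4]}
```

View pics/p1.png

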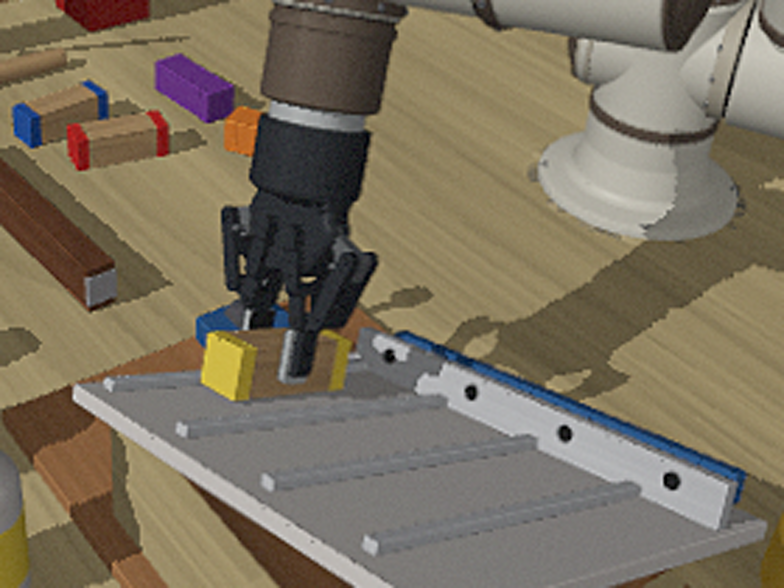

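The blank is held just above lane 1, parallel to the fence, its far yellow end at crop (230,365); the release can go ahead.

Emit:
{"method": "step_arm", "body": {"motion": [{"slide": [0, 0, 0], "dr": [0, 0, 0], "jaw": 60}, {"slide": [0, 0, 0], "dr": [0, 0, 0], "jaw": 60}, {"slide": [0, 0, 0], "dr": [0, 0, 0], "jaw": 60}, {"slide": [0, 0, 0], "dr": [0, 0, 0], "jaw": 60}, {"slide": [0, 0, -15], "dr": [0, 0, 0], "jaw": 60}, {"slide": [0, 0, -40], "dr": [0, 0, 0], "jaw": 60}, {"slide": [0, 0, -77], "dr": [0, 0, 0], "jaw": 60}, {"slide": [0, 0, -77], "dr": [0, 0, 0], "jaw": 60}]}}

```text
clock: 7.55
position: [545.3, 131.8, 188.1]
ee_rot: [0.977, 0.027, 0.174, -0.123]
contact_force: [0.3, 0.2, -1.1]
gripper_width: 60.0
grasp_force: 0.0
```

```bash
python3 - <<'E'
from h import *
d=detect(); print(d); sync()
x,y,a,_=d["red"]; plan([([x+20,y+120,180],down(a)),([x,y,100],down(a)),([x,y,9],down(a))])
s=optics.get_image("scene"); cv2.imwrite("pics/p2.png",cv2.resize(s[240:400,270:540],None,fx=2.95,fy=2.95))
E
```

```text
{'yellow': None, 'red': [428.6, -321.9, -11.6, 87.5], 'blue': [453.3, -404.3, 5.1, 87.5]}
sync [544.1 131.6 183.8] [  -5.7   19.  -164.9] 59.9
slide [-95, 315, -110] dr [-2.0, -2.27, 1.82] -> [449.0, -202.0, 180.0]
slide [5, 122, 80] dr [0.0, 0.0, -0.0] -> [429.0, -322.0, 100.0]
slide [0, 0, 91] dr [0.0, 0.0, -0.0] -> [429.0, -322.0, 9.0]
```

View pics/p2.png

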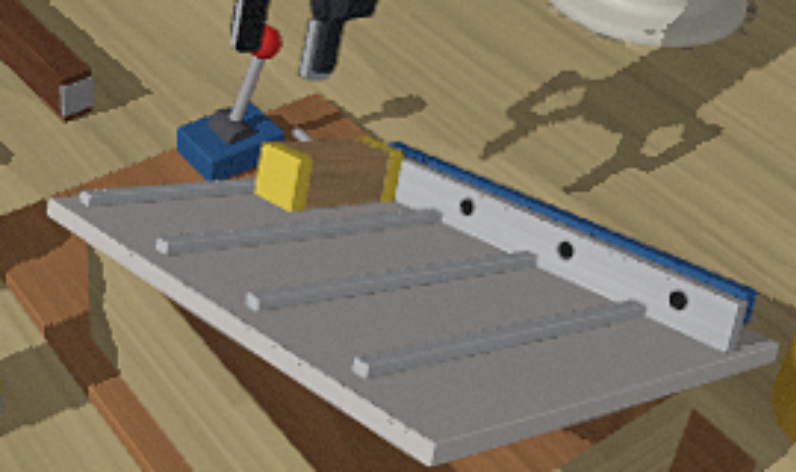

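Yellow slid down and sits against the stop and fence in lane 1 (crop (330,175)). Next is red.

Emit:
{"method": "step_arm", "body": {"motion": [{"slide": [-15, 50, -30], "dr": [-0.3, -0.35, 0.3], "jaw": 60}, {"slide": [-30, 100, -50], "dr": [-0.7, -0.8, 0.6], "jaw": 60}, {"slide": [-45, 150, -65], "dr": [-1.0, -1.15, 0.9], "jaw": 60}, {"slide": [-60, 200, -80], "dr": [-1.4, -1.6, 1.3], "jaw": 60}, {"slide": [-75, 250, -92], "dr": [-1.75, -2.0, 1.6], "jaw": 60}, {"slide": [-90, 300, -105], "dr": [-2.0, -2.27, 1.82], "jaw": 60}, {"slide": [-95, 315, -110], "dr": [-2.0, -2.27, 1.82], "jaw": 60}, {"slide": [-95, 315, -110], "dr": [-2.0, -2.27, 1.82], "jaw": 60}]}}

```text
clock: 8.75
position: [448.5, -202.2, 179.2]
ee_rot: [0.995, -0.102, -0.001, -0.0]
contact_force: [0.8, 0.5, 0.1]
gripper_width: 59.7
grasp_force: 0.0
```

Emit:
{"method": "step_arm", "body": {"motion": [{"slide": [2, 40, 27], "dr": [0, 0, 0], "jaw": 60}, {"slide": [4, 80, 54], "dr": [0, 0, 0], "jaw": 60}, {"slide": [5, 122, 80], "dr": [0, 0, 0], "jaw": 60}, {"slide": [5, 122, 80], "dr": [0, 0, 0], "jaw": 60}, {"slide": [5, 122, 80], "dr": [0, 0, 0], "jaw": 60}, {"slide": [5, 122, 80], "dr": [0, 0, 0], "jaw": 60}, {"slide": [5, 122, 80], "dr": [0, 0, 0], "jaw": 60}, {"slide": [5, 122, 80], "dr": [0, 0, 0], "jaw": 60}]}}

```text
clock: 9.75
position: [429.7, -321.8, 100.6]
ee_rot: [0.995, -0.101, 0.001, 0.0]
contact_force: [0.6, -0.1, 0.6]
gripper_width: 59.9
grasp_force: 0.0
```

Emit:
{"method": "step_arm", "body": {"motion": [{"slide": [0, 0, 30], "dr": [0, 0, 0], "jaw": 60}, {"slide": [0, 0, 60], "dr": [0, 0, 0], "jaw": 60}, {"slide": [0, 0, 80], "dr": [0, 0, 0], "jaw": 60}, {"slide": [0, 0, 91], "dr": [0, 0, 0], "jaw": 60}, {"slide": [0, 0, 91], "dr": [0, 0, 0], "jaw": 60}, {"slide": [0, 0, 91], "dr": [0, 0, 0], "jaw": 20}, {"slide": [0, 0, 91], "dr": [0, 0, 0], "jaw": 20}, {"slide": [0, 0, 91], "dr": [0, 0, 0], "jaw": 20}]}}

```text
clock: 10.75
position: [430.3, -322.6, 10.3]
ee_rot: [0.995, -0.101, 0.001, 0.001]
contact_force: [0.5, 1.5, 4.6]
gripper_width: 35.2
grasp_force: 61.1
```

```bash
python3 - <<'E'
from h import *
s=sync(); print(s["grasp_force"],s["contact_force"])
plan([([450,-80,300],down(0)),plate(0,-36,110),plate(0,-36,14),plate(0,-36,95)])
E
```

```text
sync [ 430.3 -322.7   10.3] [1.160e+01 1.000e-01 1.799e+02] 35.3
61.170244216918945 [0.15663048 0.4823196  5.89048107]
slide [-29, -241, -290] dr [0.01, -0.02, -1.45] -> [450, -80, 300]
slide [82, -285, 78] dr [1.75, 2.48, -0.4] -> [531.0, 205.0, 222.0]
slide [-1, 0, 96] dr [-0.0, -0.0, -0.0] -> [563.0, 229.0, 134.0]
slide [1, 0, -81] dr [-0.0, -0.0, -0.0] -> [536.0, 209.0, 208.0]
```

Emit:
{"method": "step_arm", "body": {"motion": [{"slide": [0, 0, -55], "dr": [0, 0, 0], "jaw": 20}, {"slide": [0, 0, -110], "dr": [0, 0, 0], "jaw": 20}, {"slide": [-6, -45, -150], "dr": [0, 0, -0.4], "jaw": 20}, {"slide": [-11, -90, -185], "dr": [0, 0, -0.8], "jaw": 20}, {"slide": [-17, -140, -220], "dr": [0, 0, -1.2], "jaw": 20}, {"slide": [-23, -190, -255], "dr": [0, 0, -1.45], "jaw": 20}, {"slide": [-29, -241, -290], "dr": [0.01, -0.02, -1.45], "jaw": 20}, {"slide": [-29, -241, -290], "dr": [0.01, -0.02, -1.45], "jaw": 20}]}}

```text
clock: 11.85
position: [450.6, -77.6, 301.8]
ee_rot: [1.0, 0.002, 0.002, -0.001]
contact_force: [0.2, -0.5, -1.4]
gripper_width: 35.2
grasp_force: 60.6
```

Emit:
{"method": "step_arm", "body": {"motion": [{"slide": [14, -48, 5], "dr": [0.3, 0.4, -0.1], "jaw": 20}, {"slide": [28, -96, 15], "dr": [0.6, 0.85, -0.15], "jaw": 20}, {"slide": [42, -144, 28], "dr": [0.9, 1.3, -0.2], "jaw": 20}, {"slide": [56, -192, 44], "dr": [1.2, 1.7, -0.3], "jaw": 20}, {"slide": [70, -240, 62], "dr": [1.5, 2.1, -0.35], "jaw": 20}, {"slide": [82, -285, 78], "dr": [1.75, 2.48, -0.4], "jaw": 20}, {"slide": [82, -285, 78], "dr": [1.75, 2.48, -0.4], "jaw": 20}, {"slide": [82, -285, 78], "dr": [1.75, 2.48, -0.4], "jaw": 20}]}}

```text
clock: 12.85
position: [530.9, 203.7, 220.1]
ee_rot: [0.978, 0.027, 0.17, -0.121]
contact_force: [1.0, 0.6, -0.8]
gripper_width: 34.8
grasp_force: 60.5
```

Emit:
{"method": "step_arm", "body": {"motion": [{"slide": [0, 0, 20], "dr": [0, 0, 0], "jaw": 20}, {"slide": [0, 0, 40], "dr": [0, 0, 0], "jaw": 20}, {"slide": [0, 0, 60], "dr": [0, 0, 0], "jaw": 20}, {"slide": [0, 0, 78], "dr": [0, 0, 0], "jaw": 20}, {"slide": [-1, 0, 89], "dr": [0, 0, 0], "jaw": 20}, {"slide": [-1, 0, 94], "dr": [0, 0, 0], "jaw": 20}, {"slide": [-1, 0, 96], "dr": [0, 0, 0], "jaw": 20}, {"slide": [-1, 0, 96], "dr": [0, 0, 0], "jaw": 20}]}}

```text
clock: 13.85
position: [561.9, 228.6, 133.8]
ee_rot: [0.977, 0.027, 0.171, -0.122]
contact_force: [0.5, -0.6, -1.0]
gripper_width: 34.9
grasp_force: 60.5
```

```bash
python3 - <<'E'
from h import *
s=arm.read_state();print(s["contact_force"],s["position"],plate(0,-36,14)[0],s["ee_rot"],plate(0,0,0)[1].as_quat())
E
```

```text
[ 0.46981312 -0.60633349 -0.95123565] [561.89756977 228.55766151 133.83480182] [562.75009143 228.56343065 134.08095635] [ 0.97728286  0.02725538  0.17104    -0.12215022] [ 0.97730203  0.02775976  0.17153979 -0.12117852]
```

Emit:
{"method": "step_arm", "body": {"motion": [{"slide": [0, 0, 0], "dr": [0, 0, 0], "jaw": 60}, {"slide": [0, 0, 0], "dr": [0, 0, 0], "jaw": 60}, {"slide": [0, 0, 0], "dr": [0, 0, 0], "jaw": 60}, {"slide": [0, 0, 0], "dr": [0, 0, 0], "jaw": 60}, {"slide": [0, 0, -15], "dr": [0, 0, 0], "jaw": 60}, {"slide": [0, 0, -40], "dr": [0, 0, 0], "jaw": 60}, {"slide": [0, 0, -81], "dr": [0, 0, 0], "jaw": 60}, {"slide": [0, 0, -81], "dr": [0, 0, 0], "jaw": 60}]}}

```text
clock: 14.85
position: [536.1, 208.9, 212.1]
ee_rot: [0.976, 0.028, 0.174, -0.124]
contact_force: [-0.2, -0.3, -0.3]
gripper_width: 60.1
grasp_force: 0.0
```

```bash
python3 - <<'E'
from h import *
d=detect(); print(d); sync()
x,y,a,_=d["blue"]; plan([([x,y+290,220],down(a)),([x,y,100],down(a)),([x,y,9],down(a))])
s=optics.get_image("scene"); cv2.imwrite("pics/p3.png",cv2.resize(s[240:400,270:540],None,fx=2,fy=2))
E
```

```text
{'yellow': None, 'red': None, 'blue': [453.2, -403.9, 5.2, 87.4]}
sync [534.9 208.3 207.3] [  -5.8   19.1 -164.8] 59.9
slide [-76, 301, -118] dr [-1.65, -2.54, -0.25] -> [453.0, -114.0, 220.0]
slide [-27, 289, 120] dr [0.0, -0.0, 0.0] -> [453.0, -404.0, 100.0]
slide [0, 0, 91] dr [0.0, -0.0, 0.0] -> [453.0, -404.0, 9.0]
```

View pics/p3.png

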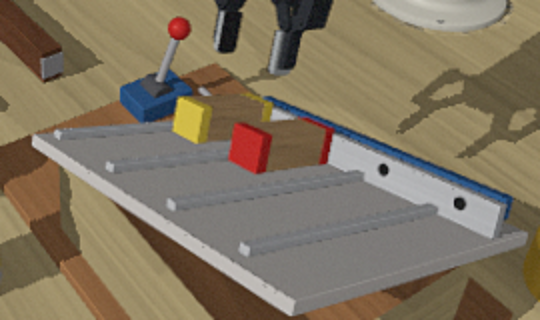

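Red is seated in lane 2 (crop (280,145)) and yellow is still in lane 1 (220,115). Next is blue.

Emit:
{"method": "step_arm", "body": {"motion": [{"slide": [-13, 50, -25], "dr": [-0.3, -0.4, 0], "jaw": 60}, {"slide": [-26, 100, -45], "dr": [-0.6, -0.9, -0.1], "jaw": 60}, {"slide": [-39, 150, -65], "dr": [-0.9, -1.4, -0.1], "jaw": 60}, {"slide": [-52, 200, -85], "dr": [-1.2, -1.8, -0.2], "jaw": 60}, {"slide": [-65, 250, -102], "dr": [-1.5, -2.3, -0.25], "jaw": 60}, {"slide": [-76, 301, -118], "dr": [-1.65, -2.54, -0.25], "jaw": 60}, {"slide": [-76, 301, -118], "dr": [-1.65, -2.54, -0.25], "jaw": 60}, {"slide": [-76, 301, -118], "dr": [-1.65, -2.54, -0.25], "jaw": 60}]}}

```text
clock: 16.05
position: [453.7, -113.2, 219.2]
ee_rot: [0.999, 0.045, -0.001, 0.0]
contact_force: [0.4, -0.2, 0.4]
gripper_width: 60.0
grasp_force: 0.0
```

Emit:
{"method": "step_arm", "body": {"motion": [{"slide": [-5, 50, 18], "dr": [0, 0, 0], "jaw": 60}, {"slide": [-10, 100, 36], "dr": [0, 0, 0], "jaw": 60}, {"slide": [-15, 150, 56], "dr": [0, 0, 0], "jaw": 60}, {"slide": [-20, 205, 78], "dr": [0, 0, 0], "jaw": 60}, {"slide": [-25, 255, 100], "dr": [0, 0, 0], "jaw": 60}, {"slide": [-27, 289, 120], "dr": [0, 0, 0], "jaw": 60}, {"slide": [-27, 289, 120], "dr": [0, 0, 0], "jaw": 60}, {"slide": [-27, 289, 120], "dr": [0, 0, 0], "jaw": 60}]}}

```text
clock: 17.05
position: [453.9, -402.5, 100.1]
ee_rot: [0.999, 0.046, -0.0, 0.0]
contact_force: [0.2, 0.6, -0.4]
gripper_width: 60.1
grasp_force: 0.0
```

Emit:
{"method": "step_arm", "body": {"motion": [{"slide": [0, 0, 30], "dr": [0, 0, 0], "jaw": 60}, {"slide": [0, 0, 60], "dr": [0, 0, 0], "jaw": 60}, {"slide": [0, 0, 80], "dr": [0, 0, 0], "jaw": 60}, {"slide": [0, 0, 91], "dr": [0, 0, 0], "jaw": 60}, {"slide": [0, 0, 91], "dr": [0, 0, 0], "jaw": 60}, {"slide": [0, 0, 91], "dr": [0, 0, 0], "jaw": 20}, {"slide": [0, 0, 91], "dr": [0, 0, 0], "jaw": 20}, {"slide": [0, 0, 91], "dr": [0, 0, 0], "jaw": 20}]}}

```text
clock: 18.05
position: [454.4, -404.1, 10.7]
ee_rot: [0.999, 0.046, 0.001, 0.001]
contact_force: [0.9, 1.1, 5.9]
gripper_width: 34.9
grasp_force: 61.3
```

```bash
python3 - <<'E'
from h import *
s=sync(); print(s["grasp_force"],s["contact_force"],s["joints"].round(2))
plan([([460,-150,300],down(1)),([480,100,310],down(1)),plate(0,44,110),plate(0,44,14),plate(0,44,120)])
E
```

```text
sync [ 454.4 -404.1   10.7] [ -5.2   0.2 179.9] 34.9
61.265902519226074 [0.39026379 1.69027937 6.36974511] [-0.46  0.59 -0.28  0.   -0.7   2.12]
slide [30, -252, -290] dr [0.02, -0.02, 0.53] -> [460, -150, 300]
slide [24, -249, -10] dr [-0.0, 0.0, 0.0] -> [480, 100, 310]
slide [47, -182, 71] dr [1.72, 2.49, -0.28] -> [524.0, 282.0, 240.0]
slide [0, 0, 96] dr [0.0, 0.0, 0.0] -> [555.0, 306.0, 152.0]
slide [0, 0, -106] dr [0.0, 0.0, 0.0] -> [520.0, 280.0, 249.0]
```

Emit:
{"method": "step_arm", "body": {"motion": [{"slide": [0, 0, -55], "dr": [0, 0, 0], "jaw": 20}, {"slide": [0, 0, -110], "dr": [0, 0, 0], "jaw": 20}, {"slide": [6, -45, -150], "dr": [0, 0, 0.1], "jaw": 20}, {"slide": [12, -95, -185], "dr": [0, 0, 0.2], "jaw": 20}, {"slide": [18, -145, -220], "dr": [0, 0, 0.3], "jaw": 20}, {"slide": [24, -195, -255], "dr": [0, 0, 0.4], "jaw": 20}, {"slide": [30, -245, -285], "dr": [0.02, -0.02, 0.53], "jaw": 20}, {"slide": [30, -252, -290], "dr": [0.02, -0.02, 0.53], "jaw": 20}]}}

```text
clock: 19.15
position: [460.6, -147.6, 301.4]
ee_rot: [1.0, 0.01, 0.001, -0.001]
contact_force: [-0.0, 0.3, -0.7]
gripper_width: 35.0
grasp_force: 60.7
```

Emit:
{"method": "step_arm", "body": {"motion": [{"slide": [5, -50, -2], "dr": [0, 0, 0], "jaw": 20}, {"slide": [10, -100, -4], "dr": [0, 0, 0], "jaw": 20}, {"slide": [15, -150, -6], "dr": [0, 0, 0], "jaw": 20}, {"slide": [20, -200, -8], "dr": [0, 0, 0], "jaw": 20}, {"slide": [24, -249, -10], "dr": [0, 0, 0], "jaw": 20}, {"slide": [24, -249, -10], "dr": [0, 0, 0], "jaw": 20}, {"slide": [24, -249, -10], "dr": [0, 0, 0], "jaw": 20}, {"slide": [24, -249, -10], "dr": [0, 0, 0], "jaw": 20}]}}

```text
clock: 20.15
position: [479.6, 98.4, 309.0]
ee_rot: [1.0, 0.008, -0.002, -0.001]
contact_force: [0.5, 0.2, -0.1]
gripper_width: 34.8
grasp_force: 60.7
```

Emit:
{"method": "step_arm", "body": {"motion": [{"slide": [9, -36, 5], "dr": [0.3, 0.4, 0], "jaw": 20}, {"slide": [18, -72, 15], "dr": [0.7, 0.9, -0.1], "jaw": 20}, {"slide": [27, -108, 30], "dr": [1.0, 1.4, -0.15], "jaw": 20}, {"slide": [36, -144, 50], "dr": [1.4, 2.0, -0.2], "jaw": 20}, {"slide": [47, -182, 71], "dr": [1.72, 2.49, -0.28], "jaw": 20}, {"slide": [47, -182, 71], "dr": [1.72, 2.49, -0.28], "jaw": 20}, {"slide": [47, -182, 71], "dr": [1.72, 2.49, -0.28], "jaw": 20}, {"slide": [47, -182, 71], "dr": [1.72, 2.49, -0.28], "jaw": 20}]}}

```text
clock: 21.15
position: [524.4, 281.9, 240.1]
ee_rot: [0.977, 0.027, 0.171, -0.122]
contact_force: [-0.1, 0.2, -0.6]
gripper_width: 35.0
grasp_force: 60.6
```

Emit:
{"method": "step_arm", "body": {"motion": [{"slide": [0, 0, 20], "dr": [0, 0, 0], "jaw": 20}, {"slide": [0, 0, 40], "dr": [0, 0, 0], "jaw": 20}, {"slide": [0, 0, 60], "dr": [0, 0, 0], "jaw": 20}, {"slide": [0, 0, 78], "dr": [0, 0, 0], "jaw": 20}, {"slide": [0, 0, 89], "dr": [0, 0, 0], "jaw": 20}, {"slide": [0, 0, 94], "dr": [0, 0, 0], "jaw": 20}, {"slide": [0, 0, 96], "dr": [0, 0, 0], "jaw": 20}, {"slide": [0, 0, 96], "dr": [0, 0, 0], "jaw": 20}]}}

```text
clock: 22.15
position: [555.0, 306.3, 151.7]
ee_rot: [0.977, 0.027, 0.171, -0.122]
contact_force: [0.0, -0.6, -1.1]
gripper_width: 35.0
grasp_force: 60.6
```

```bash
python3 - <<'E'
from h import *
s=arm.read_state();print(s["contact_force"],s["position"],plate(0,44,14)[0],s["ee_rot"],plate(0,0,0)[1].as_quat())
E
```

```text
[ 1.69956406e-04 -5.80420502e-01 -1.12151620e+00] [555.02558417 306.32117616 151.66406365] [555.08343414 306.09065659 152.26753396] [ 0.97740034  0.02741258  0.17050077 -0.12192873] [ 0.97730203  0.02775976  0.17153979 -0.12117852]
```

Emit:
{"method": "step_arm", "body": {"motion": [{"slide": [0, 0, 0], "dr": [0, 0, 0], "jaw": 60}, {"slide": [0, 0, 0], "dr": [0, 0, 0], "jaw": 60}, {"slide": [0, 0, 0], "dr": [0, 0, 0], "jaw": 60}, {"slide": [0, 0, 0], "dr": [0, 0, 0], "jaw": 60}, {"slide": [0, 0, -15], "dr": [0, 0, 0], "jaw": 60}, {"slide": [0, 0, -50], "dr": [0, 0, 0], "jaw": 60}, {"slide": [0, 0, -106], "dr": [0, 0, 0], "jaw": 60}, {"slide": [0, 0, -106], "dr": [0, 0, 0], "jaw": 60}]}}

```text
clock: 23.15
position: [521.2, 280.9, 254.8]
ee_rot: [0.976, 0.028, 0.175, -0.125]
contact_force: [0.9, 0.6, -0.9]
gripper_width: 59.8
grasp_force: 0.0
```

```bash
python3 - <<'E'
from h import *
sync()
plan([([470,100,270],down(-45)),([469,15,190],down(-89)),([469,15,88],down(-89)),([545,16,88],down(-89))])
s=optics.get_image("scene"); cv2.imwrite("pics/p4.png",cv2.resize(s[240:400,270:540],None,fx=2.5,fy=2.5,interpolation=cv2.INTER_CUBIC))
E
```

```text
sync [520.1 279.9 249.5] [  -5.8   19.1 -164.7] 59.9
slide [-42, 165, -80] dr [-2.66, -1.65, 5.93] -> [470, 100, 270]
slide [59, 61, 80] dr [0.0, -0.0, 5.5] -> [469, 15, 190]
slide [0, 0, 102] dr [0.0, -0.0, 0.0] -> [469, 15, 88]
slide [0, -76, 0] dr [0.0, -0.0, 0.0] -> [545, 16, 88]
```

View pics/p4.png

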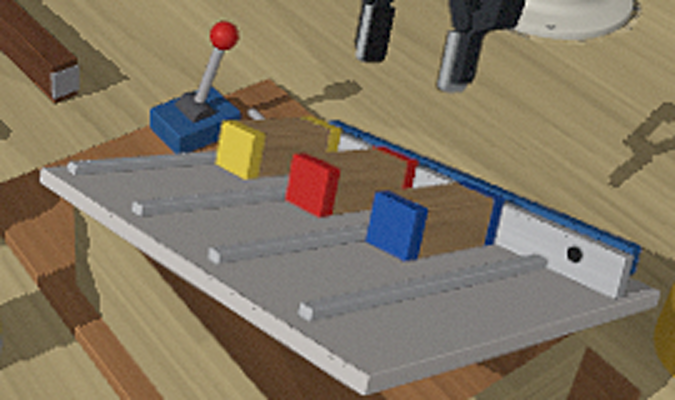

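All three are seated: yellow (280,145), red (350,180), blue (430,220) in the crop, each against the stop and its fence. Now the lever, with its ball at crop (223,36).

Emit:
{"method": "step_arm", "body": {"motion": [{"slide": [-8, 30, -40], "dr": [-0.4, -0.25, 0.9], "jaw": 48}, {"slide": [-16, 60, -60], "dr": [-0.8, -0.5, 1.8], "jaw": 48}, {"slide": [-24, 95, -80], "dr": [-1.2, -0.75, 2.7], "jaw": 48}, {"slide": [-33, 130, -80], "dr": [-1.6, -1.0, 3.6], "jaw": 48}, {"slide": [-42, 165, -80], "dr": [-2.1, -1.3, 4.7], "jaw": 48}, {"slide": [-42, 165, -80], "dr": [-2.66, -1.65, 5.93], "jaw": 48}, {"slide": [-42, 165, -80], "dr": [-2.66, -1.65, 5.93], "jaw": 48}, {"slide": [-42, 165, -80], "dr": [-2.66, -1.65, 5.93], "jaw": 48}]}}

```text
clock: 24.3
position: [470.1, 99.9, 267.9]
ee_rot: [0.924, -0.381, -0.001, 0.002]
contact_force: [-0.0, -0.2, 0.2]
gripper_width: 47.9
grasp_force: 0.0
```

Emit:
{"method": "step_arm", "body": {"motion": [{"slide": [30, 30, 0], "dr": [0, 0, 1.1], "jaw": 48}, {"slide": [59, 61, 20], "dr": [0, 0, 2.2], "jaw": 48}, {"slide": [59, 61, 40], "dr": [0, 0, 3.3], "jaw": 48}, {"slide": [59, 61, 60], "dr": [0, 0, 4.4], "jaw": 48}, {"slide": [59, 61, 80], "dr": [0, 0, 5.5], "jaw": 48}, {"slide": [59, 61, 80], "dr": [0, 0, 5.5], "jaw": 48}, {"slide": [59, 61, 80], "dr": [0, 0, 5.5], "jaw": 48}, {"slide": [59, 61, 80], "dr": [0, 0, 5.5], "jaw": 48}]}}

```text
clock: 25.3
position: [469.4, 15.1, 190.1]
ee_rot: [0.714, -0.7, 0.001, 0.001]
contact_force: [-0.0, -0.2, 0.3]
gripper_width: 48.4
grasp_force: 0.0
```

```bash
python3 - <<'E'
from h import *
s=optics.get_image("scene"); x=arm.read_state(); print(x["position"],x["ee_rot"],x["joints"].round(2))
cv2.imwrite("pics/p5.png",cv2.resize(s[180:330,310:430],None,fx=4,fy=4,interpolation=cv2.INTER_CUBIC))
E
```

```text
[469.32319904  15.09337648 189.98906766] [ 7.13903532e-01 -7.00243373e-01  7.64479280e-04  6.17227944e-04] [ 0.38  0.16 -0.42  0.   -0.99 -0.36]
```

View pics/p5.png

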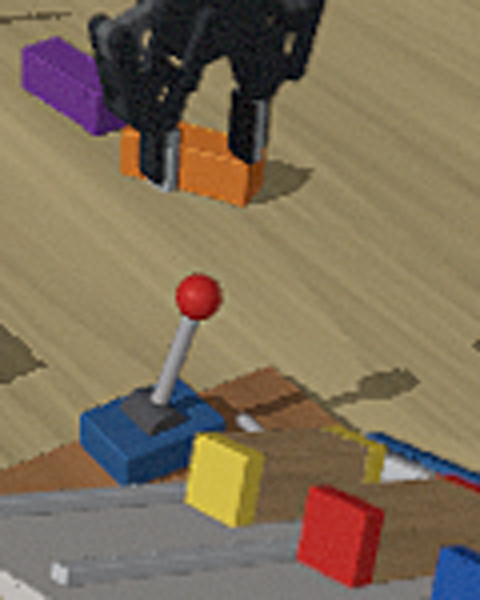

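The fingers, at crop (165,160) and (248,130), straddle the ball at (198,296) from above.

Emit:
{"method": "step_arm", "body": {"motion": [{"slide": [0, 0, 25], "dr": [0, 0, 0], "jaw": 48}, {"slide": [0, 0, 50], "dr": [0, 0, 0], "jaw": 48}, {"slide": [0, 0, 75], "dr": [0, 0, 0], "jaw": 48}, {"slide": [0, 0, 95], "dr": [0, 0, 0], "jaw": 48}, {"slide": [0, 0, 102], "dr": [0, 0, 0], "jaw": 48}, {"slide": [0, 0, 102], "dr": [0, 0, 0], "jaw": 48}, {"slide": [0, 0, 102], "dr": [0, 0, 0], "jaw": 48}, {"slide": [0, 0, 102], "dr": [0, 0, 0], "jaw": 48}]}}

```text
clock: 26.35
position: [469.2, 14.8, 87.9]
ee_rot: [0.713, -0.701, 0.001, 0.001]
contact_force: [-0.3, -0.6, -0.1]
gripper_width: 47.7
grasp_force: 0.0
```

Emit:
{"method": "step_arm", "body": {"motion": [{"slide": [0, -10, 0], "dr": [0, 0, 0], "jaw": 48}, {"slide": [0, -20, 0], "dr": [0, 0, 0], "jaw": 48}, {"slide": [0, -30, 0], "dr": [0, 0, 0], "jaw": 48}, {"slide": [0, -42, 0], "dr": [0, 0, 0], "jaw": 48}, {"slide": [0, -54, 0], "dr": [0, 0, 0], "jaw": 48}, {"slide": [0, -64, 0], "dr": [0, 0, 0], "jaw": 48}, {"slide": [0, -72, 0], "dr": [0, 0, 0], "jaw": 48}, {"slide": [0, -76, 0], "dr": [0, 0, 0], "jaw": 48}]}}

```text
clock: 27.35
position: [544.0, 15.7, 86.5]
ee_rot: [0.713, -0.701, -0.001, 0.003]
contact_force: [-5.3, 0.7, 0.8]
gripper_width: 48.1
grasp_force: 2.6
```

Emit:
{"method": "step_arm", "body": {"motion": [{"slide": [0, -1, 0], "dr": [0, 0, 0], "jaw": 48}, {"slide": [0, -2, 0], "dr": [0, 0, 0], "jaw": 48}, {"slide": [0, -3, 0], "dr": [0, 0, 0], "jaw": 48}, {"slide": [0, -4, 0], "dr": [0, 0, 0], "jaw": 48}, {"slide": [0, -5, 0], "dr": [0, 0, 0], "jaw": 48}, {"slide": [0, -6, 0], "dr": [0, 0, 0], "jaw": 48}, {"slide": [0, -6, 0], "dr": [0, 0, 0], "jaw": 48}, {"slide": [0, -6, 0], "dr": [0, 0, 0], "jaw": 48}]}}

```text
clock: 28.35
position: [544.6, 15.5, 85.8]
ee_rot: [0.713, -0.701, -0.004, 0.006]
contact_force: [-12.6, 3.0, 6.4]
gripper_width: 47.7
grasp_force: 6.9
```

```bash
python3 - <<'E'
from h import *
s=optics.get_image("scene"); x=arm.read_state(); print(x["position"],x["contact_force"])
h=cv2.cvtColor(s,cv2.COLOR_BGR2HSV); m=((h[...,0]>172)|(h[...,0]<6))&(h[...,1]>190)&(h[...,2]>80); m[:, :320]=0; m[:,385:]=0; m[:200]=0; m[275:]=0
v,u=np.nonzero(m); print(len(u),u.mean(),v.mean(),proj("scene",[[545,16,107],[539,16,109],[530,16,112]]))
E
```

```text
[544.63085376  15.51873165  85.80702007] [-12.9159137    4.05311169   5.650811  ]
98 334.2448979591837 264.765306122449 [[330.15318378 265.9236997 ]
 [332.5168859  264.33656227]
 [336.04930164 261.96410491]]
```

Emit:
{"method": "step_arm", "body": {"motion": [{"slide": [0, 14, 0], "dr": [0, 0, 0], "jaw": 48}, {"slide": [0, 28, 0], "dr": [0, 0, 0], "jaw": 48}, {"slide": [0, 42, 0], "dr": [0, 0, 0], "jaw": 48}, {"slide": [0, 56, 0], "dr": [0, 0, 0], "jaw": 48}, {"slide": [0, 70, 0], "dr": [0, 0, 0], "jaw": 48}, {"slide": [0, 84, 0], "dr": [0, 0, 0], "jaw": 48}, {"slide": [0, 95, 0], "dr": [0, 0, 0], "jaw": 48}, {"slide": [0, 101, 0], "dr": [0, 0, 0], "jaw": 48}]}}

```text
clock: 29.4
position: [448.9, 14.2, 87.1]
ee_rot: [0.713, -0.701, 0.0, 0.002]
contact_force: [-0.3, 0.8, 0.6]
gripper_width: 47.8
grasp_force: 0.4
```

Emit:
{"method": "step_arm", "body": {"motion": [{"slide": [0, 0, 0], "dr": [0, 0, 0], "jaw": 48}, {"slide": [0, 0, 0], "dr": [0, 0, 0], "jaw": 48}, {"slide": [0, -10, 0], "dr": [0, 0, 0], "jaw": 48}, {"slide": [0, -10, 0], "dr": [0, 0, 0], "jaw": 48}, {"slide": [0, -10, -40], "dr": [0, 0, 0], "jaw": 48}, {"slide": [0, -10, -90], "dr": [0, 0, 0], "jaw": 48}, {"slide": [0, -10, -150], "dr": [0, 0, 0], "jaw": 48}, {"slide": [0, -10, -150], "dr": [0, 0, 0], "jaw": 48}]}}

```text
clock: 30.4
position: [462.9, 15.5, 242.1]
ee_rot: [0.713, -0.701, 0.003, -0.003]
contact_force: [0.2, 0.9, -0.6]
gripper_width: 47.7
grasp_force: 0.0
```

```bash
python3 - <<'E'
from h import *
sync()
s=optics.get_image("scene"); cv2.imwrite("pics/p6.png",cv2.resize(s[210:370,270:540],None,fx=2.95,fy=2.95,interpolation=cv2.INTER_CUBIC))
h=cv2.cvtColor(s,cv2.COLOR_BGR2HSV); m=((h[...,0]>172)|(h[...,0]<6))&(h[...,1]>190)&(h[...,2]>80); m[:, :320]=0; m[:,385:]=0; m[:200]=0; m[275:]=0
v,u=np.nonzero(m); a0=cv2.imread("pics/scene0.png");print(len(u),u.mean(),v.mean(),proj("scene",[[458,15.5,107],[468.6,15.5,110]]))
plan([([480,80,240],down(-40)),plate(-70,-119,110),plate(-70,-119,12)])
E
```

```text
sync [459.7  14.9 237.2] [ 8.900e+01 -1.000e-01  1.799e+02] 47.8
78 362.94871794871796 254.24358974358975 [[362.88035921 254.05124697]
 [359.07917146 254.3328515 ]]
slide [-65, -21, -3] dr [0.01, -0.01, -6.13] -> [480, 80, 240]
slide [-33, -29, 61] dr [2.55, 1.78, -5.32] -> [473.0, 124.0, 179.0]
slide [0, 0, 98] dr [0.0, -0.0, -0.0] -> [506.0, 148.0, 89.0]
```

View pics/p6.png

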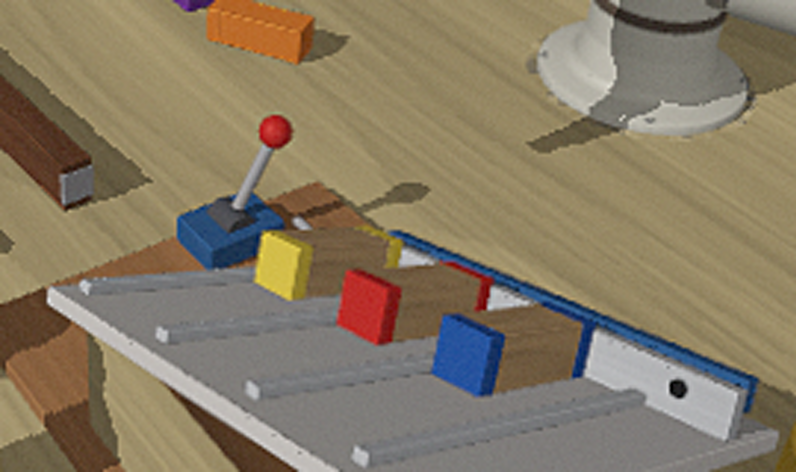

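The lever is back (ball at crop (275,132), x about 458) and all three blanks are still seated. Retrieval starts with yellow.

Emit:
{"method": "step_arm", "body": {"motion": [{"slide": [-15, -5, 0], "dr": [0, 0, -1.2], "jaw": 52}, {"slide": [-30, -10, -1], "dr": [0, 0, -2.4], "jaw": 52}, {"slide": [-45, -15, -2], "dr": [0, 0, -3.6], "jaw": 52}, {"slide": [-65, -21, -3], "dr": [0, 0, -4.8], "jaw": 52}, {"slide": [-65, -21, -3], "dr": [0.01, -0.01, -6.13], "jaw": 52}, {"slide": [-65, -21, -3], "dr": [0.01, -0.01, -6.13], "jaw": 52}, {"slide": [-65, -21, -3], "dr": [0.01, -0.01, -6.13], "jaw": 52}, {"slide": [-65, -21, -3], "dr": [0.01, -0.01, -6.13], "jaw": 52}]}}

```text
clock: 31.55
position: [479.6, 79.9, 239.5]
ee_rot: [0.94, -0.342, -0.001, 0.001]
contact_force: [-0.2, -0.3, -0.3]
gripper_width: 51.6
grasp_force: 0.0
```

Emit:
{"method": "step_arm", "body": {"motion": [{"slide": [-8, -7, 15], "dr": [0.5, 0.35, -1.05], "jaw": 52}, {"slide": [-16, -14, 30], "dr": [1.0, 0.7, -2.1], "jaw": 52}, {"slide": [-24, -21, 45], "dr": [1.5, 1.05, -3.15], "jaw": 52}, {"slide": [-33, -29, 61], "dr": [2.0, 1.4, -4.2], "jaw": 52}, {"slide": [-33, -29, 61], "dr": [2.55, 1.78, -5.32], "jaw": 52}, {"slide": [-33, -29, 61], "dr": [2.55, 1.78, -5.32], "jaw": 52}, {"slide": [-33, -29, 61], "dr": [2.55, 1.78, -5.32], "jaw": 52}, {"slide": [-33, -29, 61], "dr": [2.55, 1.78, -5.32], "jaw": 52}]}}

```text
clock: 32.55
position: [473.7, 123.9, 179.3]
ee_rot: [0.977, 0.027, 0.172, -0.121]
contact_force: [-0.3, 0.2, 1.2]
gripper_width: 51.9
grasp_force: 0.0
```

```bash
python3 - <<'E'
from h import *
s=sync(); print(PR.inv().apply(s["position"]-PO).round(1),((PR*FLIP).inv()*R.from_quat(s["ee_rot"])).as_rotvec(degrees=True).round(2))
plan([plate(-70,-119,12),plate(-67,-119,90)])
E
```

```text
sync [473.4 123.9 179.1] [  -5.8   19.2 -164.9] 51.8
[ -69.9 -118.7  110.2] [-0.06  0.01 -0.  ]
slide [0, 0, 98] dr [0.01, -0.0, 0.0] -> [506.0, 148.0, 89.0]
slide [3, 0, -78] dr [-0.0, -0.0, 0.0] -> [483.0, 129.0, 162.0]
```

Emit:
{"method": "step_arm", "body": {"motion": [{"slide": [0, 0, 25], "dr": [0, 0, 0], "jaw": 52}, {"slide": [0, 0, 50], "dr": [0, 0, 0], "jaw": 52}, {"slide": [0, 0, 72], "dr": [0, 0, 0], "jaw": 52}, {"slide": [0, 0, 90], "dr": [0, 0, 0], "jaw": 52}, {"slide": [0, 0, 98], "dr": [0, 0, 0], "jaw": 52}, {"slide": [0, 0, 98], "dr": [0, 0, 0], "jaw": 20}, {"slide": [0, 0, 98], "dr": [0, 0, 0], "jaw": 20}, {"slide": [0, 0, 98], "dr": [0, 0, 0], "jaw": 20}]}}

```text
clock: 33.65
position: [505.3, 147.6, 90.1]
ee_rot: [0.977, 0.028, 0.172, -0.121]
contact_force: [-0.0, -0.2, 0.0]
gripper_width: 34.4
grasp_force: 60.0
```

Emit:
{"method": "step_arm", "body": {"motion": [{"slide": [0, 0, 0], "dr": [0, 0, 0], "jaw": 20}, {"slide": [1, 0, -10], "dr": [0, 0, 0], "jaw": 20}, {"slide": [2, 0, -25], "dr": [0, 0, 0], "jaw": 20}, {"slide": [3, 0, -45], "dr": [0, 0, 0], "jaw": 20}, {"slide": [3, 0, -65], "dr": [0, 0, 0], "jaw": 20}, {"slide": [3, 0, -78], "dr": [0, 0, 0], "jaw": 20}, {"slide": [3, 0, -78], "dr": [0, 0, 0], "jaw": 20}, {"slide": [3, 0, -78], "dr": [0, 0, 0], "jaw": 20}]}}

```text
clock: 34.65
position: [482.2, 128.4, 161.3]
ee_rot: [0.977, 0.028, 0.171, -0.121]
contact_force: [0.8, -0.7, -1.8]
gripper_width: 35.0
grasp_force: 60.1
```

```bash
cat >> h.py <<'E'
RC=np.array([573.7,-252.7]); RY=3.1
def rail(y,z): 
    u=R.from_euler('z',RY,degrees=True).apply([0,y,0])[:2]+RC; return [*u,z],down(RY)
E
python3 - <<'E'
from h import *
s=sync();print(PR.inv().apply(s["position"]-PO).round(1),s["grasp_force"])
plan([([480,60,270],down(3)),rail(85,170),rail(85,60),rail(85,160)])
c=lambda p:(np.array(p)/2.95+[270,240]).round(1)
w=R.from_euler('z',RY,degrees=True).apply([[-14,150,45],[14,150,45],[14,150,0],[-14,150,0]])+[*RC,0]
print(((proj("scene",w)-[270,240])*2.95).round(0).tolist())
E
```

```text
sync [482.2 128.4 160.9] [  -5.8   19.1 -165. ] 35.0
[ -67.7 -119.2   89.6] 60.09518265724182
slide [34, 41, -117] dr [-1.67, -2.51, 0.03] -> [480, 60, 270]
slide [77, 233, 100] dr [-0.0, -0.0, -0.01] -> [569.0, -168.0, 170.0]
slide [0, 0, 110] dr [-0.0, -0.0, 0.0] -> [569.0, -168.0, 60.0]
slide [0, 0, -100] dr [-0.0, -0.0, 0.0] -> [569.0, -168.0, 160.0]
[[92.0, 66.0], [63.0, 77.0], [65.0, 121.0], [93.0, 109.0]]
```

Emit:
{"method": "step_arm", "body": {"motion": [{"slide": [5, 0, -45], "dr": [-0.2, -0.3, 0], "jaw": 20}, {"slide": [10, 5, -90], "dr": [-0.5, -0.8, 0], "jaw": 20}, {"slide": [20, 20, -117], "dr": [-0.9, -1.3, 0], "jaw": 20}, {"slide": [34, 41, -117], "dr": [-1.3, -1.9, 0.03], "jaw": 20}, {"slide": [34, 41, -117], "dr": [-1.67, -2.51, 0.03], "jaw": 20}, {"slide": [34, 41, -117], "dr": [-1.67, -2.51, 0.03], "jaw": 20}, {"slide": [34, 41, -117], "dr": [-1.67, -2.51, 0.03], "jaw": 20}, {"slide": [34, 41, -117], "dr": [-1.67, -2.51, 0.03], "jaw": 20}]}}

```text
clock: 35.75
position: [479.3, 60.4, 270.7]
ee_rot: [1.0, 0.027, 0.001, -0.001]
contact_force: [0.3, -0.2, -0.6]
gripper_width: 34.8
grasp_force: 60.1
```

Emit:
{"method": "step_arm", "body": {"motion": [{"slide": [15, 48, 10], "dr": [0, 0, 0], "jaw": 20}, {"slide": [30, 96, 28], "dr": [0, 0, 0], "jaw": 20}, {"slide": [45, 144, 50], "dr": [0, 0, 0], "jaw": 20}, {"slide": [62, 192, 75], "dr": [0, 0, 0], "jaw": 20}, {"slide": [77, 233, 100], "dr": [0, 0, -0.01], "jaw": 20}, {"slide": [77, 233, 100], "dr": [0, 0, -0.01], "jaw": 20}, {"slide": [77, 233, 100], "dr": [0, 0, -0.01], "jaw": 20}, {"slide": [77, 233, 100], "dr": [0, 0, -0.01], "jaw": 20}]}}

```text
clock: 36.75
position: [569.5, -167.1, 172.1]
ee_rot: [1.0, 0.028, 0.002, -0.0]
contact_force: [0.9, 0.6, -1.3]
gripper_width: 34.7
grasp_force: 60.3
```

Emit:
{"method": "step_arm", "body": {"motion": [{"slide": [0, 0, 30], "dr": [0, 0, 0], "jaw": 20}, {"slide": [0, 0, 55], "dr": [0, 0, 0], "jaw": 20}, {"slide": [0, 0, 75], "dr": [0, 0, 0], "jaw": 20}, {"slide": [0, 0, 90], "dr": [0, 0, 0], "jaw": 20}, {"slide": [0, 0, 100], "dr": [0, 0, 0], "jaw": 20}, {"slide": [0, 0, 106], "dr": [0, 0, 0], "jaw": 20}, {"slide": [0, 0, 110], "dr": [0, 0, 0], "jaw": 20}, {"slide": [0, 0, 110], "dr": [0, 0, 0], "jaw": 20}]}}

```text
clock: 37.75
position: [569.5, -168.0, 60.7]
ee_rot: [1.0, 0.027, 0.001, -0.0]
contact_force: [0.0, -0.4, -1.3]
gripper_width: 34.7
grasp_force: 60.3
```

```bash
python3 - <<'E'
from h import *
s=arm.read_state(); print(s["position"],s["contact_force"],s["ee_rot"])
a=optics.get_image("scene")
cv2.imwrite("pics/p7.png",cv2.resize(a[140:300,200:400],None,fx=3.5,fy=3.5,interpolation=cv2.INTER_CUBIC))
E
```

```text
[ 569.53394394 -168.00591718   60.73160008] [ 0.00653163 -0.40209772 -1.32736719] [ 9.99631196e-01  2.71379496e-02  9.16663580e-04 -4.04128097e-04]
```

View pics/p7.png

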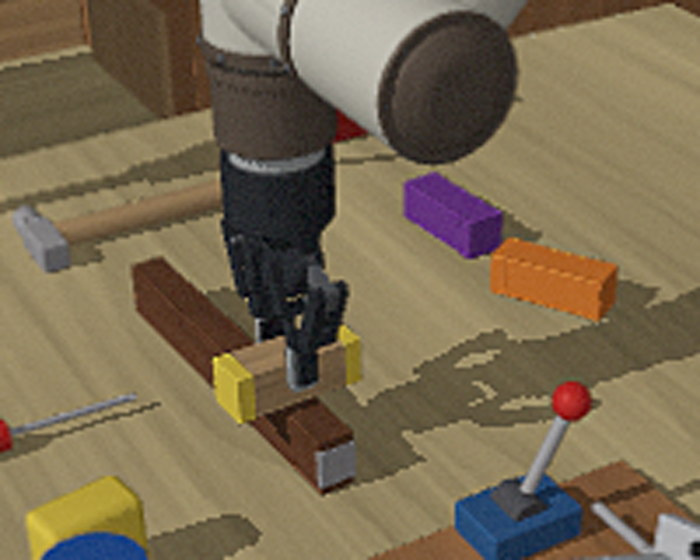

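Yellow is held across the rail just above it (crop (290,370)), both ends clear and about centred. Lower 2 mm, release, and go on to red.

Emit:
{"method": "step_arm", "body": {"motion": [{"slide": [0, 0, 1], "dr": [0, 0, 0], "jaw": 20}, {"slide": [0, 0, 2], "dr": [0, 0, 0], "jaw": 20}, {"slide": [0, 0, 2], "dr": [0, 0, 0], "jaw": 52}, {"slide": [0, 0, 2], "dr": [0, 0, 0], "jaw": 52}, {"slide": [0, 0, 2], "dr": [0, 0, 0], "jaw": 52}, {"slide": [0, 0, -15], "dr": [0, 0, 0], "jaw": 52}, {"slide": [0, 0, -50], "dr": [0, 0, 0], "jaw": 52}, {"slide": [0, 0, -100], "dr": [0, 0, 0], "jaw": 52}]}}

```text
clock: 38.8
position: [568.6, -168.0, 161.8]
ee_rot: [1.0, 0.027, -0.0, -0.0]
contact_force: [0.7, 0.6, -0.1]
gripper_width: 52.1
grasp_force: 0.0
```

```bash
python3 - <<'E'
from h import *
sync(); 
plan([([480,60,270],down(3)),plate(-70,-39,110),plate(-70,-39,12),plate(-67,-39,90),([470,60,280],down(3)),rail(0,170),rail(0,60),rail(0,160)])
E
```

```text
sync [ 573.4 -168.8  168.6] [ -3.2   0.9 179.9] 52.0
slide [-79, -233, -103] dr [0.02, -0.11, 0.03] -> [480, 60, 270]
slide [-7, -142, 73] dr [1.68, 2.52, -0.04] -> [466.0, 201.0, 197.0]
slide [0, 0, 98] dr [0.0, -0.0, 0.01] -> [498.0, 225.0, 108.0]
slide [3, 0, -78] dr [0.0, -0.0, -0.0] -> [475.0, 206.0, 180.0]
slide [28, 118, -129] dr [-1.68, -2.52, 0.03] -> [470, 60, 280]
slide [87, 318, 110] dr [-0.0, -0.0, -0.02] -> [574.0, -253.0, 170.0]
slide [0, 0, 110] dr [-0.0, -0.0, 0.0] -> [574.0, -253.0, 60.0]
slide [0, 0, -100] dr [-0.0, -0.0, 0.0] -> [574.0, -253.0, 160.0]
```

Emit:
{"method": "step_arm", "body": {"motion": [{"slide": [-15, -45, -25], "dr": [0, 0, 0], "jaw": 52}, {"slide": [-30, -90, -50], "dr": [0, 0, 0], "jaw": 52}, {"slide": [-45, -135, -75], "dr": [0, 0, 0], "jaw": 52}, {"slide": [-62, -185, -90], "dr": [0, 0, 0], "jaw": 52}, {"slide": [-79, -233, -103], "dr": [0.02, -0.05, 0.03], "jaw": 52}, {"slide": [-79, -233, -103], "dr": [0.02, -0.05, 0.03], "jaw": 52}, {"slide": [-79, -233, -103], "dr": [0.02, -0.05, 0.03], "jaw": 52}, {"slide": [-79, -233, -103], "dr": [0.02, -0.05, 0.03], "jaw": 52}]}}

```text
clock: 39.9
position: [477.6, 59.3, 263.4]
ee_rot: [1.0, 0.024, -0.003, -0.002]
contact_force: [0.2, -0.6, 0.0]
gripper_width: 51.8
grasp_force: 0.0
```

Emit:
{"method": "step_arm", "body": {"motion": [{"slide": [-2, -30, 12], "dr": [0.4, 0.6, 0], "jaw": 52}, {"slide": [-4, -60, 26], "dr": [0.8, 1.2, 0], "jaw": 52}, {"slide": [-5, -90, 42], "dr": [1.2, 1.8, -0.02], "jaw": 52}, {"slide": [-7, -120, 58], "dr": [1.5, 2.2, -0.04], "jaw": 52}, {"slide": [-7, -142, 73], "dr": [1.68, 2.52, -0.04], "jaw": 52}, {"slide": [-7, -142, 73], "dr": [1.68, 2.52, -0.04], "jaw": 52}, {"slide": [-7, -142, 73], "dr": [1.68, 2.52, -0.04], "jaw": 52}, {"slide": [-7, -142, 73], "dr": [1.68, 2.52, -0.04], "jaw": 52}]}}

```text
clock: 40.9
position: [464.1, 201.7, 192.2]
ee_rot: [0.977, 0.026, 0.17, -0.123]
contact_force: [0.3, -0.7, -0.3]
gripper_width: 51.6
grasp_force: 0.0
```

```bash
python3 - <<'E'
from h import *
sync(); s=sync()
print(PR.inv().apply(s["position"]-PO).round(1),((PR*FLIP).inv()*R.from_quat(s["ee_rot"])).as_rotvec(degrees=True).round(2),detect())
plan([plate(-70,-39,12),plate(-67,-39,90),([470,60,280],down(3)),rail(0,170),rail(0,60),rail(0,160)])
E
```

```text
sync [463.8 201.7 191.9] [  -5.6   19.  -164.8] 52.2
sync [463.5 201.8 191.7] [  -5.6   18.9 -164.8] 52.1
[-73.9 -39.4 105.8] [ 0.14 -0.23  0.23] {'yellow': [574.6, -169.1, 2.1, 90.0], 'red': None, 'blue': None}
slide [4, 0, 94] dr [-0.02, 0.03, -0.03] -> [498.0, 225.0, 108.0]
slide [3, 0, -78] dr [0.0, -0.0, 0.0] -> [475.0, 206.0, 180.0]
slide [28, 118, -129] dr [-1.68, -2.52, 0.03] -> [470, 60, 280]
slide [87, 318, 110] dr [0.0, -0.0, -0.01] -> [574.0, -253.0, 170.0]
slide [0, 0, 110] dr [0.0, -0.0, -0.0] -> [574.0, -253.0, 60.0]
slide [0, 0, -100] dr [0.0, -0.0, -0.0] -> [574.0, -253.0, 160.0]
```

Emit:
{"method": "step_arm", "body": {"motion": [{"slide": [4, 0, 25], "dr": [-0.02, 0.03, -0.03], "jaw": 52}, {"slide": [4, 0, 50], "dr": [-0.02, 0.03, -0.03], "jaw": 52}, {"slide": [4, 0, 70], "dr": [-0.02, 0.03, -0.03], "jaw": 52}, {"slide": [4, 0, 87], "dr": [-0.02, 0.03, -0.03], "jaw": 52}, {"slide": [4, 0, 94], "dr": [-0.02, 0.03, -0.03], "jaw": 52}, {"slide": [4, 0, 94], "dr": [-0.02, 0.03, -0.03], "jaw": 20}, {"slide": [4, 0, 94], "dr": [-0.02, 0.03, -0.03], "jaw": 20}, {"slide": [4, 0, 94], "dr": [-0.02, 0.03, -0.03], "jaw": 20}]}}

```text
clock: 42.15
position: [497.3, 225.4, 107.4]
ee_rot: [0.977, 0.028, 0.172, -0.121]
contact_force: [0.6, -0.4, -0.1]
gripper_width: 35.1
grasp_force: 60.1
```

Emit:
{"method": "step_arm", "body": {"motion": [{"slide": [0, 0, 0], "dr": [0, 0, 0], "jaw": 20}, {"slide": [1, 0, -10], "dr": [0, 0, 0], "jaw": 20}, {"slide": [2, 0, -25], "dr": [0, 0, 0], "jaw": 20}, {"slide": [3, 0, -45], "dr": [0, 0, 0], "jaw": 20}, {"slide": [3, 0, -65], "dr": [0, 0, 0], "jaw": 20}, {"slide": [3, 0, -78], "dr": [0, 0, 0], "jaw": 20}, {"slide": [3, 0, -78], "dr": [0, 0, 0], "jaw": 20}, {"slide": [3, 0, -78], "dr": [0, 0, 0], "jaw": 20}]}}

```text
clock: 43.15
position: [474.2, 206.1, 178.5]
ee_rot: [0.977, 0.028, 0.171, -0.121]
contact_force: [-0.1, -0.1, -1.2]
gripper_width: 35.0
grasp_force: 60.1
```

Emit:
{"method": "step_arm", "body": {"motion": [{"slide": [4, 5, -45], "dr": [-0.2, -0.3, 0], "jaw": 20}, {"slide": [8, 20, -90], "dr": [-0.5, -0.8, 0], "jaw": 20}, {"slide": [14, 50, -129], "dr": [-0.9, -1.3, 0], "jaw": 20}, {"slide": [20, 85, -129], "dr": [-1.3, -1.9, 0.03], "jaw": 20}, {"slide": [28, 118, -129], "dr": [-1.68, -2.52, 0.03], "jaw": 20}, {"slide": [28, 118, -129], "dr": [-1.68, -2.52, 0.03], "jaw": 20}, {"slide": [28, 118, -129], "dr": [-1.68, -2.52, 0.03], "jaw": 20}, {"slide": [28, 118, -129], "dr": [-1.68, -2.52, 0.03], "jaw": 20}]}}

```text
clock: 44.15
position: [469.4, 61.0, 279.4]
ee_rot: [1.0, 0.027, 0.0, 0.0]
contact_force: [0.4, -0.8, -0.6]
gripper_width: 35.0
grasp_force: 60.3
```

Emit:
{"method": "step_arm", "body": {"motion": [{"slide": [14, 50, 5], "dr": [0, 0, 0], "jaw": 20}, {"slide": [28, 100, 15], "dr": [0, 0, 0], "jaw": 20}, {"slide": [42, 150, 30], "dr": [0, 0, 0], "jaw": 20}, {"slide": [56, 205, 50], "dr": [0, 0, 0], "jaw": 20}, {"slide": [70, 260, 75], "dr": [0, 0, 0], "jaw": 20}, {"slide": [87, 310, 95], "dr": [0, 0, -0.01], "jaw": 20}, {"slide": [87, 318, 110], "dr": [0, 0, -0.01], "jaw": 20}, {"slide": [87, 318, 110], "dr": [0, 0, -0.01], "jaw": 20}]}}

```text
clock: 45.15
position: [572.6, -251.9, 168.2]
ee_rot: [1.0, 0.027, -0.002, -0.0]
contact_force: [0.1, 0.5, -0.4]
gripper_width: 34.9
grasp_force: 60.5
```

```bash
python3 - <<'E'
from h import *
sync(); s=sync(); print(s["grasp_force"])
plan([rail(0,58.5),rail(0,160)])
E
```

```text
sync [ 573.9 -251.3  170.6] [-3.2e+00  1.0e-01  1.8e+02] 35.2
sync [ 574.3 -251.1  171.3] [-3.300e+00  1.000e-01  1.799e+02] 34.8
60.50487399101257
slide [-1, 1, 113] dr [0.01, -0.02, 0.02] -> [574.0, -253.0, 58.0]
slide [0, 0, -102] dr [-0.0, 0.0, 0.0] -> [574.0, -253.0, 160.0]
```

Emit:
{"method": "step_arm", "body": {"motion": [{"slide": [-1, 1, 30], "dr": [0, 0, 0], "jaw": 20}, {"slide": [-1, 1, 55], "dr": [0, 0, 0], "jaw": 20}, {"slide": [-1, 1, 78], "dr": [0, 0, 0], "jaw": 20}, {"slide": [-1, 1, 95], "dr": [0, 0, 0], "jaw": 20}, {"slide": [-1, 1, 105], "dr": [0, 0, 0], "jaw": 20}, {"slide": [-1, 1, 109], "dr": [0, 0, 0], "jaw": 20}, {"slide": [-1, 1, 111], "dr": [0, 0, 0], "jaw": 20}, {"slide": [-1, 1, 111], "dr": [0, 0, 0], "jaw": 20}]}}

```text
clock: 46.35
position: [573.1, -253.7, 59.1]
ee_rot: [1.0, 0.027, 0.0, 0.0]
contact_force: [-0.1, -0.3, -1.3]
gripper_width: 35.0
grasp_force: 60.5
```

Emit:
{"method": "step_arm", "body": {"motion": [{"slide": [0, 0, 0], "dr": [0, 0, 0], "jaw": 52}, {"slide": [0, 0, 0], "dr": [0, 0, 0], "jaw": 52}, {"slide": [0, 0, 0], "dr": [0, 0, 0], "jaw": 52}, {"slide": [0, 0, -15], "dr": [0, 0, 0], "jaw": 52}, {"slide": [0, 0, -50], "dr": [0, 0, 0], "jaw": 52}, {"slide": [0, 0, -100], "dr": [0, 0, 0], "jaw": 52}, {"slide": [0, 0, -100], "dr": [0, 0, 0], "jaw": 52}, {"slide": [0, 0, -100], "dr": [0, 0, 0], "jaw": 52}]}}

```text
clock: 47.35
position: [572.6, -253.3, 159.4]
ee_rot: [1.0, 0.027, 0.0, 0.0]
contact_force: [-0.5, 0.7, -0.1]
gripper_width: 52.2
grasp_force: 0.0
```

```bash
python3 - <<'E'
from h import *
sync(); sync()
plan([([480,60,285],down(3)),plate(-70,41,110)])
E
```

```text
sync [ 572.  -253.3  157.7] [-3.1e+00 -1.0e-01 -1.8e+02] 51.9
sync [ 572.1 -253.4  157.4] [-3.1e+00 -1.0e-01  1.8e+02] 52.1
slide [-75, -318, -127] dr [-0.0, 0.02, 0.02] -> [480, 60, 285]
slide [-11, -219, 70] dr [1.68, 2.52, -0.03] -> [458.0, 279.0, 215.0]
```

Emit:
{"method": "step_arm", "body": {"motion": [{"slide": [-10, -44, -35], "dr": [0, 0, 0], "jaw": 52}, {"slide": [-20, -90, -65], "dr": [0, 0, 0], "jaw": 52}, {"slide": [-32, -140, -90], "dr": [0, 0, 0], "jaw": 52}, {"slide": [-44, -190, -110], "dr": [0, 0, 0], "jaw": 52}, {"slide": [-57, -240, -127], "dr": [0, 0, 0], "jaw": 52}, {"slide": [-69, -290, -127], "dr": [0, 0, 0], "jaw": 52}, {"slide": [-75, -318, -127], "dr": [0, 0.02, 0.02], "jaw": 52}, {"slide": [-75, -318, -127], "dr": [0, 0.02, 0.02], "jaw": 52}]}}

```text
clock: 48.55
position: [479.9, 61.3, 285.0]
ee_rot: [1.0, 0.028, 0.001, 0.0]
contact_force: [-0.1, 0.6, 0.0]
gripper_width: 52.1
grasp_force: 0.0
```

Emit:
{"method": "step_arm", "body": {"motion": [{"slide": [-2, -45, 8], "dr": [0.4, 0.6, 0], "jaw": 52}, {"slide": [-4, -90, 20], "dr": [0.8, 1.2, 0], "jaw": 52}, {"slide": [-6, -135, 35], "dr": [1.2, 1.8, -0.02], "jaw": 52}, {"slide": [-8, -180, 52], "dr": [1.5, 2.2, -0.03], "jaw": 52}, {"slide": [-11, -219, 70], "dr": [1.68, 2.52, -0.03], "jaw": 52}, {"slide": [-11, -219, 70], "dr": [1.68, 2.52, -0.03], "jaw": 52}, {"slide": [-11, -219, 70], "dr": [1.68, 2.52, -0.03], "jaw": 52}, {"slide": [-11, -219, 70], "dr": [1.68, 2.52, -0.03], "jaw": 52}]}}

```text
clock: 49.55
position: [459.3, 277.6, 216.2]
ee_rot: [0.977, 0.027, 0.173, -0.121]
contact_force: [0.7, -0.7, -0.0]
gripper_width: 52.1
grasp_force: 0.0
```

```bash
python3 - <<'E'
from h import *
sync(); s=sync()
print(PR.inv().apply(s["position"]-PO).round(1),((PR*FLIP).inv()*R.from_quat(s["ee_rot"])).as_rotvec(degrees=True).round(2),detect())
plan([plate(-70,41,12),plate(-67,41,100),([470,120,290],down(3)),([480,-130,290],down(3)),rail(-85,170)])
E
```

```text
sync [459.1 277.7 216.1] [  -5.7   19.4 -164.9] 52.0
sync [458.8 277.7 215.9] [  -5.8   19.4 -164.9] 52.2
[-69.   40.2 110.6] [-0.04  0.2   0.05] {'yellow': [574.9, -169.3, 2.5, 89.6], 'red': [579.5, -257.4, 3.1, 91.3], 'blue': None}
slide [-1, -1, 99] dr [0.0, -0.02, -0.01] -> [490.0, 303.0, 126.0]
slide [3, 0, -88] dr [0.0, -0.0, 0.0] -> [464.0, 281.0, 207.0]
slide [32, 138, -114] dr [-1.68, -2.53, 0.03] -> [470, 120, 290]
slide [-4, 250, 1] dr [0.0, 0.0, 0.0] -> [480, -130, 290]
slide [88, 213, 120] dr [0.0, 0.0, -0.01] -> [578.0, -338.0, 170.0]
```

Emit:
{"method": "step_arm", "body": {"motion": [{"slide": [-1, -1, 25], "dr": [0, -0.02, 0], "jaw": 52}, {"slide": [-1, -1, 50], "dr": [0, -0.02, -0.01], "jaw": 52}, {"slide": [-1, -1, 74], "dr": [0, -0.02, -0.01], "jaw": 52}, {"slide": [-1, -1, 92], "dr": [0, -0.02, -0.01], "jaw": 52}, {"slide": [-1, -1, 99], "dr": [0, -0.02, -0.01], "jaw": 52}, {"slide": [-1, -1, 99], "dr": [0, -0.02, -0.01], "jaw": 20}, {"slide": [-1, -1, 99], "dr": [0, -0.02, -0.01], "jaw": 20}, {"slide": [-1, -1, 99], "dr": [0, -0.02, -0.01], "jaw": 20}]}}

```text
clock: 50.8
position: [490.0, 303.4, 125.4]
ee_rot: [0.977, 0.029, 0.172, -0.121]
contact_force: [0.1, -0.1, -0.2]
gripper_width: 35.2
grasp_force: 59.7
```

Emit:
{"method": "step_arm", "body": {"motion": [{"slide": [0, 0, 0], "dr": [0, 0, 0], "jaw": 20}, {"slide": [1, 0, -10], "dr": [0, 0, 0], "jaw": 20}, {"slide": [2, 0, -25], "dr": [0, 0, 0], "jaw": 20}, {"slide": [3, 0, -45], "dr": [0, 0, 0], "jaw": 20}, {"slide": [3, 0, -70], "dr": [0, 0, 0], "jaw": 20}, {"slide": [3, 0, -88], "dr": [0, 0, 0], "jaw": 20}, {"slide": [3, 0, -88], "dr": [0, 0, 0], "jaw": 20}, {"slide": [3, 0, -88], "dr": [0, 0, 0], "jaw": 20}]}}

```text
clock: 51.8
position: [463.7, 281.5, 205.6]
ee_rot: [0.977, 0.028, 0.171, -0.12]
contact_force: [-0.1, 0.1, -0.5]
gripper_width: 35.1
grasp_force: 59.9
```

Emit:
{"method": "step_arm", "body": {"motion": [{"slide": [4, 5, -45], "dr": [-0.2, -0.3, 0], "jaw": 20}, {"slide": [8, 25, -85], "dr": [-0.5, -0.8, 0], "jaw": 20}, {"slide": [16, 60, -114], "dr": [-0.9, -1.3, 0], "jaw": 20}, {"slide": [24, 100, -114], "dr": [-1.3, -1.9, 0.03], "jaw": 20}, {"slide": [32, 138, -114], "dr": [-1.68, -2.53, 0.03], "jaw": 20}, {"slide": [32, 138, -114], "dr": [-1.68, -2.53, 0.03], "jaw": 20}, {"slide": [32, 138, -114], "dr": [-1.68, -2.53, 0.03], "jaw": 20}, {"slide": [32, 138, -114], "dr": [-1.68, -2.53, 0.03], "jaw": 20}]}}

```text
clock: 52.8
position: [469.6, 121.0, 290.0]
ee_rot: [1.0, 0.028, -0.0, 0.001]
contact_force: [-0.4, -0.1, -1.8]
gripper_width: 34.8
grasp_force: 60.3
```

Emit:
{"method": "step_arm", "body": {"motion": [{"slide": [-1, 50, 0], "dr": [0, 0, 0], "jaw": 20}, {"slide": [-2, 100, 0], "dr": [0, 0, 0], "jaw": 20}, {"slide": [-3, 150, 1], "dr": [0, 0, 0], "jaw": 20}, {"slide": [-4, 205, 1], "dr": [0, 0, 0], "jaw": 20}, {"slide": [-4, 250, 1], "dr": [0, 0, 0], "jaw": 20}, {"slide": [-4, 250, 1], "dr": [0, 0, 0], "jaw": 20}, {"slide": [-4, 250, 1], "dr": [0, 0, 0], "jaw": 20}, {"slide": [-4, 250, 1], "dr": [0, 0, 0], "jaw": 20}]}}

```text
clock: 53.8
position: [479.5, -128.1, 289.6]
ee_rot: [1.0, 0.028, -0.0, 0.001]
contact_force: [-1.0, 0.3, -1.5]
gripper_width: 35.0
grasp_force: 60.6
```

Emit:
{"method": "step_arm", "body": {"motion": [{"slide": [18, 45, 10], "dr": [0, 0, 0], "jaw": 20}, {"slide": [36, 90, 25], "dr": [0, 0, 0], "jaw": 20}, {"slide": [54, 135, 50], "dr": [0, 0, 0], "jaw": 20}, {"slide": [72, 178, 80], "dr": [0, 0, 0], "jaw": 20}, {"slide": [88, 213, 110], "dr": [0, 0, -0.01], "jaw": 20}, {"slide": [88, 213, 120], "dr": [0, 0, -0.01], "jaw": 20}, {"slide": [88, 213, 120], "dr": [0, 0, -0.01], "jaw": 20}, {"slide": [88, 213, 120], "dr": [0, 0, -0.01], "jaw": 20}]}}

```text
clock: 54.8
position: [579.5, -336.3, 171.4]
ee_rot: [1.0, 0.029, 0.001, 0.001]
contact_force: [-0.3, -0.0, -0.1]
gripper_width: 34.6
grasp_force: 60.7
```

```bash
python3 - <<'E'
from h import *
sync(); s=sync(); print(s["grasp_force"])
plan([rail(-85,59),rail(-85,200)])
E
```

```text
sync [ 579.4 -336.6  171.6] [-3.300e+00  1.000e-01  1.799e+02] 35.1
sync [ 579.2 -336.8  171.1] [-3.200e+00  1.000e-01  1.799e+02] 34.7
60.67185401916504
slide [-1, 0, 112] dr [0.01, -0.01, 0.02] -> [578.0, -338.0, 59.0]
slide [0, 1, -141] dr [0.0, 0.0, -0.0] -> [578.0, -338.0, 200.0]
```

Emit:
{"method": "step_arm", "body": {"motion": [{"slide": [-1, 0, 30], "dr": [0, 0, 0], "jaw": 20}, {"slide": [-1, 0, 55], "dr": [0, 0, 0], "jaw": 20}, {"slide": [-1, 0, 78], "dr": [0, 0, 0], "jaw": 20}, {"slide": [-1, 0, 95], "dr": [0, 0, 0], "jaw": 20}, {"slide": [-1, 0, 105], "dr": [0, 0, 0], "jaw": 20}, {"slide": [-1, 0, 109], "dr": [0, 0, 0], "jaw": 20}, {"slide": [-1, 0, 111], "dr": [0, 0, 0], "jaw": 20}, {"slide": [-1, 0, 111], "dr": [0, 0, 0], "jaw": 20}]}}

```text
clock: 56.0
position: [578.0, -337.7, 59.1]
ee_rot: [1.0, 0.028, -0.0, 0.001]
contact_force: [0.4, -1.1, -1.2]
gripper_width: 35.3
grasp_force: 60.7
```

Emit:
{"method": "step_arm", "body": {"motion": [{"slide": [0, 0, 0], "dr": [0, 0, 0], "jaw": 52}, {"slide": [0, 0, 0], "dr": [0, 0, 0], "jaw": 52}, {"slide": [0, 0, 0], "dr": [0, 0, 0], "jaw": 52}, {"slide": [0, 0, -15], "dr": [0, 0, 0], "jaw": 52}, {"slide": [0, 0, -50], "dr": [0, 0, 0], "jaw": 52}, {"slide": [0, 0, -100], "dr": [0, 0, 0], "jaw": 52}, {"slide": [0, 0, -140], "dr": [0, 0, 0], "jaw": 52}, {"slide": [0, 0, -140], "dr": [0, 0, 0], "jaw": 52}]}}

```text
clock: 57.0
position: [580.0, -338.5, 204.8]
ee_rot: [1.0, 0.028, 0.004, 0.003]
contact_force: [-0.3, 0.3, -0.2]
gripper_width: 51.9
grasp_force: 0.0
```

Emit:
{"method": "step_arm", "body": {"motion": [{"slide": [-30, -40, -40], "dr": [0, 0, 0], "jaw": 52}, {"slide": [-60, -80, -60], "dr": [0, 0, 0], "jaw": 52}, {"slide": [-90, -120, -80], "dr": [0, 0, 0], "jaw": 52}, {"slide": [-110, -170, -80], "dr": [0, 0, 0], "jaw": 52}, {"slide": [-120, -220, -80], "dr": [0, 0, 0], "jaw": 52}, {"slide": [-120, -270, -80], "dr": [0, 0, 0], "jaw": 52}, {"slide": [-120, -320, -80], "dr": [0, 0, 0], "jaw": 52}, {"slide": [-120, -340, -80], "dr": [0, 0, 0], "jaw": 52}]}}

```text
clock: 58.0
position: [438.5, -2.6, 278.5]
ee_rot: [1.0, 0.029, -0.0, 0.0]
contact_force: [0.6, -0.3, 0.2]
gripper_width: 51.9
grasp_force: 0.0
```

```bash
python3 - <<'E'
from h import *
t=optics.get_image("top"); s=optics.get_image("scene")
print(detect(t))
a=cv2.resize(t[200:300,300:470],(680,400),interpolation=cv2.INTER_CUBIC)
b=cv2.resize(s[200:300,220:390],(680,400),interpolation=cv2.INTER_CUBIC)
cv2.imwrite("pics/p8.png",cv2.resize(np.vstack([a,b]),(510,600)))
# rail frame check with wax ends at z=81
import h
h36=h.unproj; h.unproj=lambda n,uv,z:h36(n,uv,80)
for k,v in h.detect(t).items():
    if v: print(k,R.from_euler('z',-RY,degrees=True).apply([v[0]-RC[0],v[1]-RC[1],0]).round(1),v)
E
```

```text
{'yellow': [574.7, -169.2, 2.5, 89.9], 'red': [579.5, -257.7, 3.0, 91.3], 'blue': [584.2, -342.5, 2.9, 90.7]}
yellow [ 1.1 85.9  0. ] [570.2, -166.9, 2.5, 87.3]
red [ 1.1 -0.2  0. ] [574.8, -252.8, 3.0, 88.7]
blue [  1.2 -82.8   0. ] [579.4, -335.3, 2.9, 88.1]
```

View pics/p8.png

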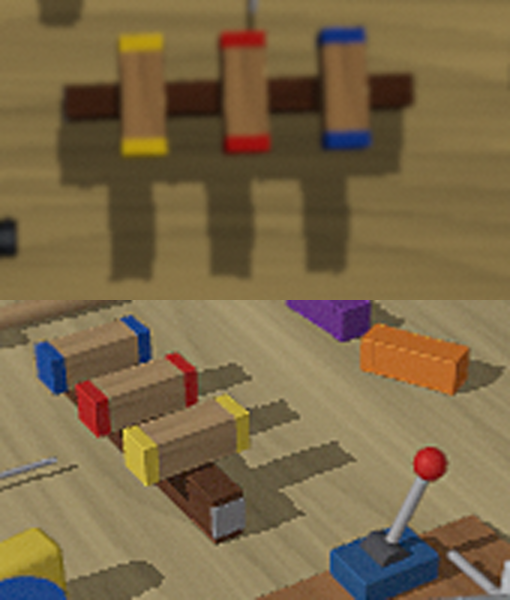

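All three blanks rest crosswise and level on the rail, centred to about 1 mm (picture (143,95), (245,92), (345,88)), and the lever is back (ball at (430,464)).

```bash
python3 -c "
from bench import arm
print(arm.job_done())"
```

```text
the job is handed in; nothing more can be done
None
```

I seated the yellow, red and blue blanks in the jig (no green blank was present), punched them with a full lever swing over and back, and set them crosswise on the drying rail, centred to about 1 mm by camera. The job is handed in, but no verdict came back.

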